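# Take the filter tower apart after a filtration

## Robot

A 7-joint arm with a two-finger parallel gripper is mounted at the origin on a cart in front of the work surface, level with it; the furniture and walls round the work are solid. World frame = base frame: x ahead of the robot, y to its left, z up, the work surface at z = 0. Lengths are in mm, angles in rad, forces in N, time in s.
With the tool pointing down it reaches from about 400 to 875 mm from the base axis. Payload 4.4 kg.
Tool frame: the origin (TCP) lies at the very end of the fingers, on their centre line; the grasp point (between the pads) lies 19 mm behind it; z points along the fingers, x is the direction in which the jaws open and shut, and the axes are right-handed (so a half turn about z gives the same grasp; the last joint's range is limited). The gripper opens to 85 mm and grips with 20 to 120 N. Pads are 22 mm wide; open, the fingers measure 114 mm over their backs; the gripper's body (76 mm by 85 mm) begins 54 mm behind the grasp point. The pads swing forward as they close: fully open they stand 13 mm farther back than shut.
Start: joints at [-1.255, 0.628, 0.038, 1.517, -0.027, 0.996, -0.02], TCP at [242.162, 603.221, 231.313] pointing down, gripper open.
Joint ranges: [-3.06, 3.06], [-0.37, 2.12], [-1.25, 1.32], [0.18, 2.47], [-1.1, 4.24], [0.23, 1.98], [-2.94, 2.94]. Speed limits (rad/s): [2.57, 2.57, 3.14, 3.14, 3.14, 3.14, 3.14].

## Interface

Orientations are given as [roll, pitch, yaw] about the fixed x, y, z axes, in that order (R = Rz(yaw) Ry(pitch) Rx(roll)).
In Python, from cell import ctrl gives the robot as it stands.
- The arm moves only by the shell command python3 -m creep 'ROWS'. ROWS is text: rows parted by semicolons, each of 7 numbers parted by spaces: the shift along the tool's x, y, z in units of 40 mm (1.0 is 40 mm), then the turn, a rotation vector about the tool's x, y, z in degrees, then the closure, from 0 (fully open) to 1 (shut). In form: x y z rx ry rz grip; .... A call has 1 to 10 rows; each row is the pose to reach, as a shift and turn from the pose commanded when the call began, along the tool's axes at that moment; what a row does not reach only later rows make up. A row lasts 1/12 s, in which the tool goes at most 41.7 mm and 7.16 degrees, less where a joint would pass 70% of its speed; a pose out of reach is approached as far as the arm can. A call with a gripper value outside its range is refused whole. The fingers move at their own pace and stop on an object; the grip force is fixed at half the most. Time passes only in rows, so rows that repeat a pose let the fingers close. It gives the time, the measured TCP pose, the force and the opening at its end, in the units of the state.
- ctrl.read_state(): the state, without advancing time (a new reading comes with each control period).
- ctrl.get_image(name): name is "side" or "top"; returns a dict with "img" (400x640x3 uint8, red, green, blue), "vfov" (degrees; the focal length in pixels is half the picture's height over the tangent of half this angle, whatever the lens; pixels are square), "cx", "cy" (the principal point, pixels), "T" (4x4, takes a point from camera to world coordinates). Camera axes: x right, y up, looking along -z (the intrinsics and any distortion apply to the point x, -y, -z); pixel columns grow to the right and rows downward; lengths in mm; the calibration is good to about 2 mm. A picture is of the moment at which its call begins. There is no depth.
- ctrl.finish_job(): hands the job in, once; it reports no verdict.
Trained networks look in the newest picture that a camera, given by its name, has taken for a name from the list of things; names that differ only in an ending like _2 or _b are one class to them, and where a whole thing is asked for, a point or a joint stands for the part that bears it (a point fixed in the world has none). Each returns a list of dicts, best first, with "score" (0 to 1); they miss things now and then, are a little off and sometimes report something else, mostly with a low value. They report only what shows in the picture. A call takes as long as a camera call.
- ctrl.boxes_of(camera, thing): "rect" ([left, top, right, bottom] in pixels, round what is visible of it).
- ctrl.cut_out(camera, thing): "pixels" (400x640 bool, what is visible of it) and "rect" ([left, top, right, bottom] in pixels, round what is visible of it).
The state is a dict: "clock": time; "qpos": joint angles; "qd": joint speeds; "tau": joint torques, N m; "eef_pos": TCP position; "tool_rot": TCP orientation; "force": force on the tool from outside, world axes, zero at the start; "torque": the same for the moment, N m; "width": finger opening in mm.
Only numpy, scipy, OpenCV 4.12 (cv2) and the standard library are available. Lean on these libraries where they do the work, as an engineer would, in place of code of your own. Each camera call takes 0.05 s, during which the arm holds its last target.

## Task

The filtration is finished: take the filter tower apart from the top down, one piece at a time, and set each piece upright on its own place - the lid in the glass dish, the steel funnel over the draining post, the white support with its stem down in the grey holder tube, and last the flask on the magnetic stirrer, inside the retaining ring. Keep the flask upright all the time, and leave the timer and the roll of tape where they stand.

Things in the scene. Friction and masses are not known exactly. Their poses are not given: they have to be found in the camera images.
- flask: Clear conical glass flask at the foot of the tower, 100 mm tall, origin at its underside's centre. Base 72 mm wide, cone to z = 62 mm, then the neck: 35 mm outside, 28 mm bore, with a 37 mm rim from z = 94. A hose side arm, 10 mm thick, sticks out along its +x to 44 mm from the axis at z = 72: grip the neck with the fingers closing along its y. 0.18-0.29 kg. The other pieces start stacked on it.
- support: Filter support, on the flask: white disc, 56 mm wide, 12 mm thick, dark 30 mm disc (2 mm) on top; below it a black bung tapering from 24 to 18 mm (20 mm long) and a 9 mm drip stem, 44 mm in all below the white disc. Origin at the centre of the white disc's underside, z up; starts 100 mm above the flask's origin, bung loose in the neck. 0.10 kg.
- funnel: Steel funnel, standing loose on the support: round tube 60 mm tall, open at both ends, origin at the centre of its lower end, z up. Foot flange 48 mm wide (z = 0 to 6), body 40 mm widening to 44 mm (straight from z = 20 to 60), narrowest bore 34 mm. Starts 112 mm above the flask's origin. 0.11-0.18 kg.
- lid: Lid on top of the tower: round steel plate 46 mm wide (z = 4 to 9 mm), a boss 32 mm wide below it (z = 0 to 4) loose in the funnel's mouth, and an upright black knob 14 mm thick above it (z = 9 to 33). Origin at the centre of the boss's underside, z up; starts 168 mm above the flask's origin. 0.06 kg.
- dish: Place for the lid: small flat open glass dish, 72 mm in diameter, 14 mm high, 67 mm wide inside, floor 3 mm thick. Fixed. Origin at the centre of its underside on the bench.
- post: Place for the funnel: draining post, a slim steel pin 18 mm in diameter with a rounded top at z = 52 mm, upright in the middle of a white round foot 88 mm in diameter and 8 mm thick. Fixed. Origin at the centre of the foot's underside. The funnel goes over the pin and stands on the foot.
- holder: Place for the support: a grey upright tube, 40 mm outside, 32 mm bore, open mouth at z = 58 mm, bore 48 mm deep, on a grey round foot 84 mm in diameter and 8 mm thick. Fixed. Origin at the centre of the foot's underside. Stem and bung go into the bore and the white disc rests on the mouth.
- stirrer: Place for the flask: small white magnetic stirrer, 112 x 112 mm, with a round white plate whose face lies at z = 44 mm and a black retaining ring on it, 100 mm outside, 90 mm inside, up to z = 52 mm. Fixed. Origin at the centre of its underside; the plate and ring are centred on it. A black knob is on its front side (-x).
- timer: Bystander, to be left alone: white lab timer, 32 x 66 x 62 mm, standing loose on the bench to the right. Origin at the centre of its underside.
- tape_lab: Bystander, to be left alone: ring-shaped roll of tan masking tape lying flat at the back, loose, 100 mm in diameter, 25 mm high. Origin at the centre of its underside.

How it is judged:
By the outcome, as a careful person would: the job done as asked, in the order asked, and still so for the second after the job is handed in, with the robot touching nothing.
It also fails if it takes over 109 s, if anything falls off the work surface, if the arm or the gripper's body presses on something with over 40 N, if the wrist force passes 120 N, or if a joint passes its speed limit or range.

## Working session

There is one attempt and no reset: what is moved stays moved. The work goes in short steps, Python scripts to look and compute and a shell command to move; the robot and the scene stay as the last step left them, time stands still between calls to the robot, and variables do not carry over. Pictures are saved under pics/ and viewed, and the job is handed in when it is done.

```bash
ls; mkdir -p pics; python3 - <<'E'
from cell import ctrl
import cv2
s=ctrl.read_state();print({k:s[k] for k in('clock','eef_pos','tool_rot','force','width')})
for n in('side','top'):
    d=ctrl.get_image(n);cv2.imwrite(f'pics/{n}0.png',d['img'][:,:,::-1]);print(n,d['vfov'],d['cx'],d['cy'],d['T'].tolist() if hasattr(d['T'],'tolist') else d['T'],[k for k in d])
E
```

```text
pics
{'clock': 0.0, 'eef_pos': array([241.90821045, 602.63392031, 230.42476052]), 'tool_rot': array([3.14157747e+00, 1.87274382e-03, 1.18899798e+00]), 'force': array([ 0.20913459,  0.0963513 , -0.13641174]), 'width': 85.63287446469876}
side 46.35378605941176 318.88243068202326 195.18740781204656 [[0.8460081863530771, 0.16785090419532642, -0.5060595049837406, 18.08028502567659], [-0.5326531909336878, 0.307856682643088, -0.7883557833492142, -1070.1161360459303], [0.023467569361517233, 0.93650965660414, 0.34985559346029904, 508.67586094184], [0.0, 0.0, 0.0, 1.0]] ['img', 'vfov', 'cx', 'cy', 'T']
top 47.05060794324904 316.1640245442843 200.9816104236926 [[-0.0033791328163670776, 0.9781294468554309, -0.20796962916661207, 370.3167587825512], [-0.9999770194857502, -0.004527492685881611, -0.005046019260270959, -202.63131015197317], [-0.0058772410028080325, 0.20794779874831104, 0.97812226793685, 1150.5575806238858], [0.0, 0.0, 0.0, 1.0]] ['img', 'vfov', 'cx', 'cy', 'T']
```

View pics/side0.png

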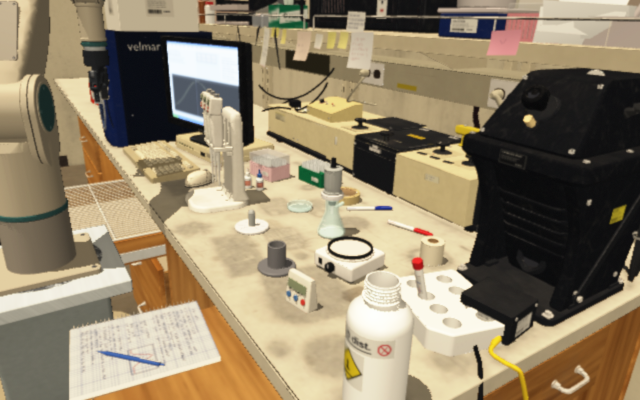

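View pics/top0.png

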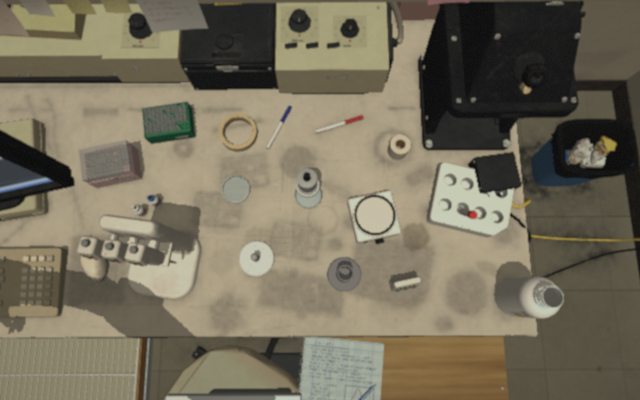

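```bash
cat > h.py <<'E'
from cell import ctrl
import numpy as np, cv2, math
def cam(n):
    d=ctrl.get_image(n); d['f']=200/math.tan(math.radians(d['vfov']/2)); d['T']=np.array(d['T']); return d
def proj(d,p):
    q=np.linalg.inv(d['T'])@np.append(np.array(p,float),1)
    return np.array([d['cx']+d['f']*q[0]/-q[2], d['cy']-d['f']*q[1]/-q[2]])
def ray(d,u,v):
    r=np.array([(u-d['cx'])/d['f'],-(v-d['cy'])/d['f'],-1.]); return d['T'][:3,3], d['T'][:3,:3]@r
def atz(d,u,v,z):
    o,r=ray(d,u,v); return o+r*(z-o[2])/r[2]
E
python3 - <<'E'
from h import *
for n in('side','top'):
    d=cam(n)
    for t in 'flask support funnel lid dish post holder stirrer timer tape_lab'.split():
        r=ctrl.cut_out(n,t)
        for k in r[:2]:
            m=k['pixels'];ys,xs=np.nonzero(m)
            print(n,t,round(k['score'],2),[round(float(v),1) for v in k['rect']],m.sum(),round(xs.mean(),1),round(ys.mean(),1), atz(d,xs.mean(),ys.mean(),0).round(0))
            if k is r[0]: np.save(f'm_{n}_{t}.npy',m)
E
```

```text
side flask 0.59 [320.1, 200.2, 344.5, 240.0] 770 330.9 221.9 [ 673. -114.    0.]
side funnel 0.73 [324.0, 169.5, 341.6, 197.2] 469 332.3 183.5 [853. 149.  -0.]
side funnel 0.18 [342.3, 187.1, 358.3, 204.9] 292 349.8 196.2 [834.  23.   0.]
side lid 0.68 [285.5, 199.5, 314.7, 212.0] 276 298.7 206.0 [654.  28.   0.]
side lid 0.58 [321.4, 155.8, 339.7, 170.5] 148 332.6 166.2 [964. 314.   0.]
side dish 0.61 [287.2, 200.7, 313.4, 211.2] 274 299.1 206.0 [655.  27.   0.]
side post 0.74 [234.3, 207.5, 268.4, 234.5] 503 251.1 225.0 [477. -28.  -0.]
side post 0.31 [313.2, 235.4, 387.0, 283.2] 2214 348.9 257.8 [ 596. -305.    0.]
side holder 0.74 [259.0, 238.9, 289.8, 278.8] 896 275.4 260.8 [ 443. -234.    0.]
side stirrer 0.7 [311.7, 234.1, 388.3, 283.8] 2251 348.7 257.8 [ 595. -305.    0.]
side timer 0.73 [282.4, 271.4, 315.0, 314.1] 1024 300.5 291.0 [ 429. -371.   -0.]
side tape_lab 0.65 [341.9, 187.7, 359.1, 205.4] 286 350.2 195.9 [836.  24.   0.]
top flask 0.67 [296.6, 187.8, 319.4, 205.9] 337 309.1 199.0 [ 620. -179.    0.]
top funnel 0.52 [328.8, 256.0, 359.9, 287.4] 846 344.1 273.4 [ 431. -265.    0.]
top lid 0.67 [296.1, 167.4, 319.4, 186.2] 321 306.8 177.2 [ 678. -173.    0.]
top dish 0.8 [222.8, 177.1, 251.0, 199.3] 629 235.5 188.5 [649.  11.   0.]
top post 0.93 [239.2, 242.5, 273.5, 276.8] 961 256.5 257.5 [471. -47.   0.]
top holder 0.77 [326.5, 256.6, 363.0, 289.9] 910 344.2 273.7 [ 431. -266.    0.]
top stirrer 0.89 [346.8, 191.2, 399.3, 244.1] 2158 373.9 216.2 [ 575. -343.    0.]
top timer 0.72 [297.7, 184.8, 320.0, 196.8] 98 306.6 192.7 [ 637. -172.    0.]
top timer 0.69 [388.8, 277.2, 419.8, 290.2] 388 403.6 282.4 [ 409. -412.    0.]
top tape_lab 0.61 [217.4, 113.6, 262.2, 152.8] 718 238.7 131.8 [803.   8.   0.]
```

```bash
python3 - <<'E'
import cv2
a=cv2.imread('pics/side0.png');cv2.imwrite('pics/s1.png',cv2.resize(a[140:320,180:400],None,fx=3.3,fy=3.3,interpolation=cv2.INTER_CUBIC))
a=cv2.imread('pics/top0.png');cv2.imwrite('pics/t1.png',cv2.resize(a[100:300,200:430],None,fx=3,fy=3,interpolation=cv2.INTER_CUBIC))
E
```

```text
(no output)
```

View pics/s1.png

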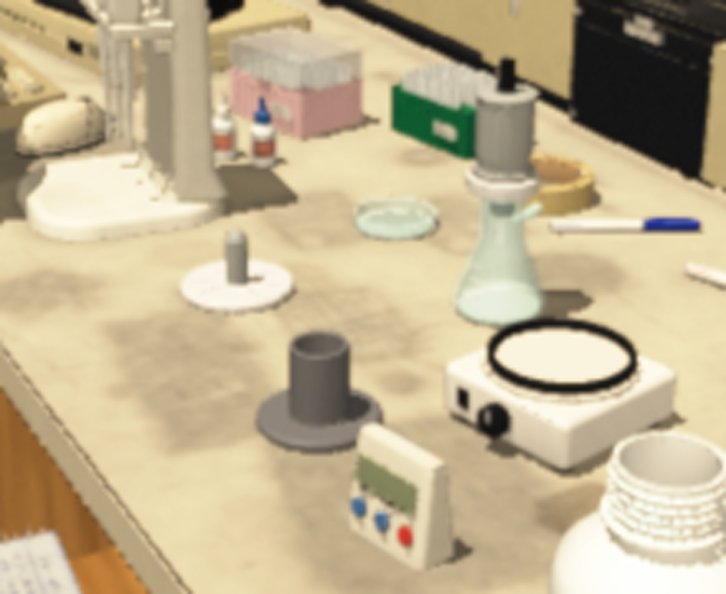

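View pics/t1.png

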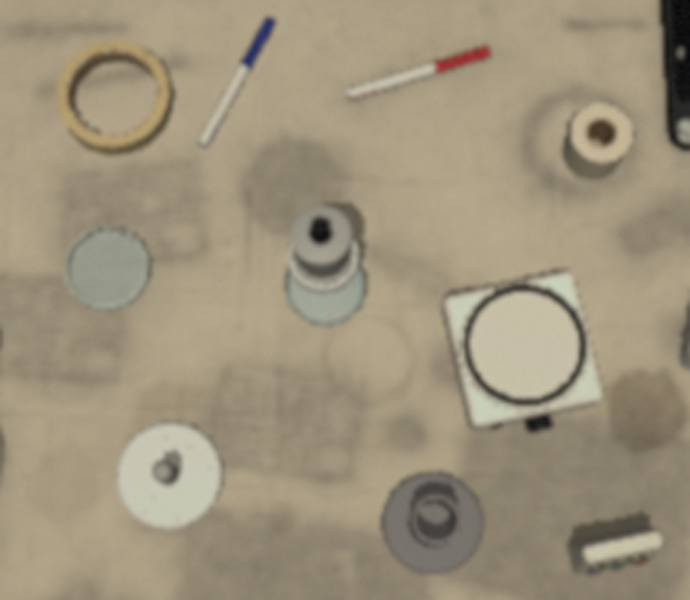

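```bash
cat >> h.py <<'E'
P={'dish':[(36,0),(36,14)],'post':[(44,0),(44,8),(9,8),(9,47),(5,52)],'holder':[(42,0),(42,8),(20,8),(20,58)],
'funnel':[(24,0),(24,6),(20,6),(20,20),(22,60)],'lid':[(23,4),(23,9),(7,9),(7,33)],'flask':[(36,0),(36,4),(17.5,62),(17.5,94),(18.5,94),(18.5,100)],
'tape_lab':[(50,0),(50,25)],'support':[(28,0),(28,12)],'ring':[(50,44),(50,52)]}
S=8
def sil(d,prof,x,y,z0,roi):
    l,t,r,b=roi; im=np.zeros(((b-t)*S,(r-l)*S),np.uint8); a=np.linspace(0,2*np.pi,48)
    C=[np.array([(proj(d,(x+R*np.cos(q),y+R*np.sin(q),z0+z))-(l,t)+0.5)*S for q in a]) for R,z in prof]
    for A,B in zip(C,C[1:]):
        cv2.fillConvexPoly(im,cv2.convexHull(np.vstack([A,B]).astype(np.int32)),1)
    return im
def fit(d,m,prof,z0,xy0):
    # match silhouettes by IoU
    from scipy.optimize import minimize
    ys,xs=np.nonzero(m); roi=(xs.min()-8,ys.min()-8,xs.max()+9,ys.max()+9)
    M=cv2.resize(m[roi[1]:roi[3],roi[0]:roi[2]].astype(np.uint8),None,fx=S,fy=S,interpolation=cv2.INTER_NEAREST)
    def c(p):
        s=sil(d,prof,p[0],p[1],z0,roi); return -(s&M).sum()/max(1,(s|M).sum())
    r=minimize(c,xy0,method='Nelder-Mead',options=dict(initial_simplex=[np.array(xy0)+v for v in((0,0),(20,0),(0,20))],xatol=.2,fatol=1e-4))
    return r.x.round(1),round(-r.fun,3)
E
python3 - <<'E'
from h import *
L=lambda n,t:np.load(f'm_{n}_{t}.npy')
for n in('side','top'):
    d=cam(n)
    for t,x0 in [('dish',(650,15)),('post',(475,-40)),('holder',(440,-250))]+([('tape_lab',(800,8))] if n=='top' else []):
        print(n,t,*fit(d,L(n,t),P[t],0,x0))
    m=L(n,'stirrer'); # stirrer as square prism + ring
    g=cv2.cvtColor(d['img'],cv2.COLOR_RGB2GRAY)
    r=[int(v) for v in (np.nonzero(m)[1].min(),np.nonzero(m)[0].min(),np.nonzero(m)[1].max(),np.nonzero(m)[0].max())]
    if n=='side': r=[322,232,378,262]
    else: r=[348,190,400,240]
    k=np.zeros_like(g);k[r[1]:r[3],r[0]:r[2]]=(g[r[1]:r[3],r[0]:r[2]]<(70))
    nn,lab,st,_=cv2.connectedComponentsWithStats(k,connectivity=8); i=1+st[1:,4].argmax()
    k=(lab==i).astype(np.uint8);cs,_=cv2.findContours(k,cv2.RETR_EXTERNAL,cv2.CHAIN_APPROX_NONE)
    f=np.zeros_like(k);cv2.drawContours(f,cs,-1,1,-1);print(n,'ring',st[i],*fit(d,f,P['ring'],0,(590,-320)))
    if n=='side':
        print('flask',*fit(d,L(n,'flask'),P['flask'],0,(640,-150)));print('funnel',*fit(d,L(n,'funnel'),P['funnel'][1:],112,(650,-150)))
        l=ctrl.cut_out(n,'lid');q=[a for a in l if a['rect'][1]<180][0]['pixels'];print('lid',*fit(d,q,P['lid'],168,(650,-150)))
    else:
        l=L(n,'lid');print('lid',*fit(d,l,P['lid'],168,(640,-160)))
        l2=L(n,'flask')
E
```

```text
side dish [705.4  63.6] -587700524841007.8
side post [487.6  58.6] -335676094073398.6
side holder [ 480.5 -249.6] -202894301169290.3
side ring [328 236  45  23 217] [ 582.3 -323.4] -296600059068552.4
flask [ 573.9 -194. ] -207082972122605.1
funnel [ 673.1 -158.1] -385214026222347.25h.py:28: RuntimeWarning: overflow encountered in scalar negative
  s=sil(d,prof,p[0],p[1],z0,roi); return -(s&M).sum()/max(1,(s|M).sum())
Traceback (most recent call last):
IndexError: list index out of range
```

Unsigned overflow; fix (and save the side lid mask if seen).

```bash
sed -i 's/return -(s&M).sum()\/max(1,(s|M).sum())/return -float((s\&M).sum())\/max(1,float((s|M).sum()))/' h.py
cat > f1.py <<'E'
from h import *
L=lambda n,t:np.load(f'm_{n}_{t}.npy')
for n in('side','top'):
    d=cam(n)
    for t,x0 in [('dish',(650,15)),('post',(475,-40)),('holder',(440,-250))]+([('tape_lab',(800,8))] if n=='top' else []):
        print(n,t,*fit(d,L(n,t),P[t],0,x0))
    g=cv2.cvtColor(d['img'],cv2.COLOR_RGB2GRAY)
    r=[322,232,378,262] if n=='side' else [348,190,400,240]
    k=np.zeros_like(g);k[r[1]:r[3],r[0]:r[2]]=(g[r[1]:r[3],r[0]:r[2]]<(100))
    nn,lab,st,_=cv2.connectedComponentsWithStats(k,connectivity=8); i=1+st[1:,4].argmax()
    k=(lab==i).astype(np.uint8);cs,_=cv2.findContours(k,cv2.RETR_EXTERNAL,cv2.CHAIN_APPROX_NONE)
    f=np.zeros_like(k);cv2.drawContours(f,cs,-1,1,-1);print(n,'ring',st[i],*fit(d,f,P['ring'],0,(590,-320)))
    if n=='side':
        print('flask',*fit(d,L(n,'flask'),P['flask'],0,(640,-150)));print('funnel',*fit(d,L(n,'funnel'),P['funnel'][1:],112,(650,-150)))
        l=ctrl.cut_out(n,'lid');q=[a for a in l if a['rect'][1]<180]
        if q: print('lid',*fit(d,q[0]['pixels'],P['lid'],168,(650,-150)))
    else:
        print('lid',*fit(d,L(n,'lid'),P['lid'],168,(640,-160)))
        print('flask base alone', *fit(d,L(n,'flask'),P['flask'][:2],0,(640,-160)))
E
python3 f1.py
```

```text
side dish [646.4  13. ] 0.916
side post [471.2 -42.9] 0.922
side holder [ 430.4 -261.5] 0.895
side ring [328 235  45  24 285] [ 573.4 -335.4] 0.917
flask [ 633.3 -171.8] 0.812
funnel [ 617.5 -195.1] 0.865
lid [ 630.9 -172.7] 0.843
top dish [647.  10.] 0.953
top post [471.2 -47.6] 0.946
top holder [ 430.5 -265.6] 0.963
top tape_lab [798.5   6.4] 0.573
top ring [355 195  40  40 182] [ 570.5 -338.3] 0.941
lid [ 631.4 -177.5] 0.917
flask base alone [ 631.4 -177.3] 0.536
```

```bash
cat >> h.py <<'E'
from scipy.spatial.transform import Rotation as Ro
def rel(p,yaw=None,st=None):
    s=st or ctrl.read_state(); R=Ro.from_euler('xyz',s['tool_rot'])
    d=R.inv().apply(np.array(p,float)-s['eef_pos'])
    y=s['tool_rot'][2] if yaw is None else yaw
    y=min([y,y+np.pi,y-np.pi],key=lambda v:abs((v-s['tool_rot'][2]+np.pi)%(2*np.pi)-np.pi)) if yaw is not None else y
    G=Ro.from_euler('xyz',[np.pi,0,y]); r=(R.inv()*G).as_rotvec(degrees=True)
    print('t %.2f'%s['clock'],'eef',s['eef_pos'].round(1),'rpy',np.round(s['tool_rot'],3),'w %.1f'%s['width'],'F',s['force'].round(1),'q',np.round(s['qpos'],2))
    print('to',p,'rows units',(d/40).round(3),'turn',r.round(2),'dist %.0f => n %.1f'%(np.linalg.norm(d),max(np.linalg.norm(d)/41.7,np.linalg.norm(r)/7.16)))
E
python3 - <<'E'
from h import *
d=cam('side');t=cam('top')
print('stand base',atz(d,215,200,0),atz(t,170,270,0))
from scipy.optimize import least_squares
def tri(a,b):
    return least_squares(lambda p:np.r_[proj(d,p)-a,proj(t,p)-b],[500,200,200]).x
# stand top: side (210,92), top pipette heads (89,246),(111,250)
for a,b in [((208,97),(89,246)),((215,97),(115,250)),((237,110),(120,222))]: print(tri(a,b))
for deg in range(0,360,15):
    a=np.radians(deg); print(deg,proj(d,(632+44*np.cos(a),-175+44*np.sin(a),72)).round(1),end=' ')
print('axis',proj(d,(632,-175,72)),proj(t,(632,-175,72)))
im=d['img'][150:245,300:365,::-1];cv2.imwrite('pics/tower.png',cv2.resize(im,None,fx=6,fy=6,interpolation=cv2.INTER_NEAREST))
print('stirrer corners? timer',atz(t,404,282,62))
s=ctrl.read_state();print(s['clock'])
E
```

```text
stand base [459.08479354 190.17427513   0.        ] [441.23370587 167.23122132   0.        ]
[467.83296315 224.91865238 299.02846127]
[462.15975254 171.44119558 306.86644977]
[524.08810862 184.49421718 264.14693581]
0 [346.2 204.2] 15 [343.1 202.9] 30 [339.4 201.8] 45 [335.1 201.2] 60 [330.7 200.9] 75 [326.4 201.1] 90 [322.3 201.7] 105 [318.9 202.7] 120 [316.3 204. ] 135 [314.7 205.5] 150 [314.2 207.2] 165 [315.  208.9] 180 [316.9 210.6] 195 [319.9 212. ] 210 [323.8 213.1] 225 [328.2 213.9] 240 [333.  214.1] 255 [337.6 213.9] 270 [341.9 213.3] 285 [345.3 212.2] 300 [347.8 210.8] 315 [349.2 209.2] 330 [349.3 207.4] 345 [348.3 205.7] axis [331.80752536 207.30926402] [306.98174113 187.91734604]
stirrer corners? timer [ 407.63578265 -401.22626691   62.        ]
1.55
```

View pics/tower.png

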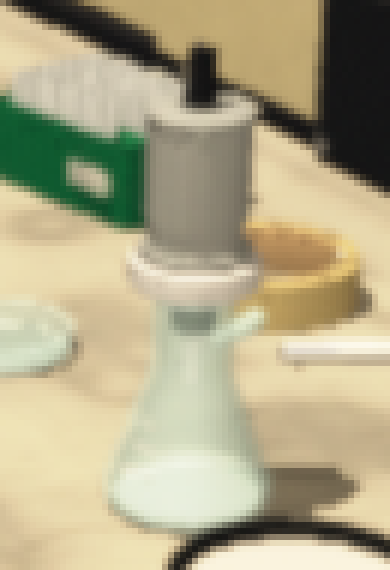

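```bash
python3 -m creep '0 0 -4.9 0 0 0 0;0 0 -4.9 0 0 0 0;0 0 -4.9 0 0 0 0;0 0 -4.9 0 0 0 0;0 0 -4.9 0 0 0 0;0 0 -4.9 0 0 0 0;0 0 -4.9 0 0 0 0'; python3 -c "
from h import *
rel((632,-175,420),1.745)"
```

```text
clock: 2.13
eef_pos: [242.5, 603.9, 429.7]
tool_rot: [-3.141, -0.005, 1.189]
force: [-0.3, 0.7, -0.1]
width: 85.3
t 2.13 eef [242.5 603.9 429.7] rpy [-3.141 -0.005  1.189] w 85.3 F [-0.3  0.7 -0.1] q [-1.26  0.5   0.05  1.19 -0.03  1.44 -0.02]
to (632, -175, 420) rows units [-14.443  16.293   0.172] turn [  0.07  -0.27 -31.86] dist 871 => n 20.9
```

```bash
python3 -m creep '-14.44 16.29 0 0 0 -32 0;-14.44 16.29 0 0 0 -32 0;-14.44 16.29 0 0 0 -32 0;-14.44 16.29 0 0 0 -32 0;-14.44 16.29 0 0 0 -32 0;-14.44 16.29 0 0 0 -32 0;-14.44 16.29 0 0 0 -32 0;-14.44 16.29 0 0 0 -32 0;-14.44 16.29 0 0 0 -32 0;-14.44 16.29 0 0 0 -32 0'; python3 -c "
from h import *
rel((632,-175,420),1.745)"
```

```text
clock: 2.97
eef_pos: [428.3, 228.2, 426.1]
tool_rot: [-3.139, 0.001, 1.748]
force: [0.8, 0.9, -0.0]
width: 85.3
t 2.97 eef [428.3 228.2 426.1] rpy [-3.139e+00  1.000e-03  1.748e+00] w 85.3 F [ 0.8  0.9 -0. ] q [-0.61  0.21  0.08  1.64 -0.02  1.29  1.22]
to (632, -175, 420) rows units [-10.818   3.241   0.152] turn [-0.14  0.05  0.15] dist 452 => n 10.8
```

```bash
python3 -m creep '-10.7 3.2 2 0 0 0 0;-10.7 3.2 2 0 0 0 0;-10.7 3.2 2 0 0 0 0;-10.7 3.2 2 0 0 0 0;-10.7 3.2 2 0 0 0 0;-10.7 3.2 2 0 0 0 0;-10.7 3.2 2 0 0 0 0;-10.7 3.2 2 0 0 0 0;-10.7 3.2 2 0 0 0 0;-10.7 3.2 2 0 0 0 0'; python3 -c "
from h import *
rel((632,-175,280),1.745)"
```

```text
clock: 3.8
eef_pos: [612.9, -137.2, 351.7]
tool_rot: [-3.139, -0.001, 1.747]
force: [0.8, 0.6, -0.0]
width: 85.5
t 3.80 eef [ 612.9 -137.2  351.7] rpy [-3.139e+00 -1.000e-03  1.747e+00] w 85.5 F [ 0.8  0.6 -0. ] q [ 0.04  0.51  0.23  1.41 -0.12  1.24  2.03]
to (632, -175, 280) rows units [-1.015  0.309  1.792] turn [-0.17 -0.07  0.14] dist 83 => n 2.0
```

```bash
python3 -m creep '-1.0 0.3 2.0 0 0 0 0.3;-1.0 0.3 2.0 0 0 0 0.3;-1.0 0.3 2.0 0 0 0 0.3;-1.0 0.3 2.0 0 0 0 0.5;-1.0 0.3 2.0 0 0 0 0.5'; python3 -c "
from h import *
rel((632,-175,260),1.745)
e=ctrl.read_state()['eef_pos']
for n in('side','top'):
  d=cam(n);p=proj(d,e);print(n,p,proj(d,(e[0],e[1],201)))
  l,t=int(p[0]-40),int(p[1]-45)
  im=d['img'][t:t+90,l:l+80,::-1];cv2.imwrite(f'pics/a_{n}.png',cv2.resize(im,None,fx=6,fy=6,interpolation=cv2.INTER_NEAREST));print(l,t)
"
```

```text
clock: 4.22
eef_pos: [631.9, -171.8, 273.8]
tool_rot: [-3.141, -0.001, 1.748]
force: [-0.3, 0.6, 0.3]
width: 42.5
t 4.22 eef [ 631.9 -171.8  273.8] rpy [-3.141e+00 -1.000e-03  1.748e+00] w 42.5 F [-0.3  0.6  0.3] q [ 0.1   0.61  0.22  1.45 -0.14  1.1   2.09]
to (632, -175, 260) rows units [-0.079 -0.012  0.344] turn [-0.05 -0.08  0.18] dist 14 => n 0.3
side [333.86714068 127.4793804 ] [332.82052546 157.26445947]
293 82
top [302.78729572 164.00404387] [303.95507996 173.74800472]
262 119
```

View pics/a_side.png

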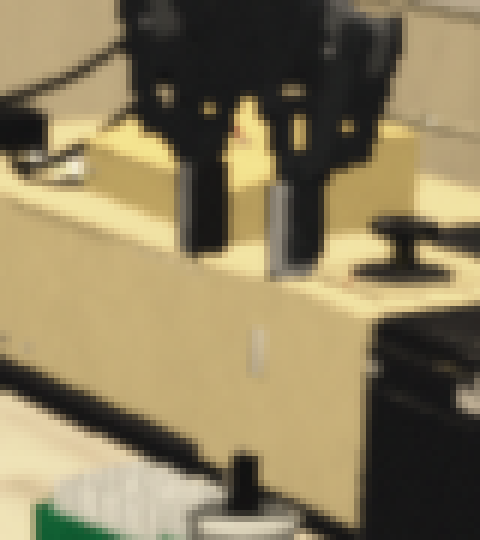

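View pics/a_top.png

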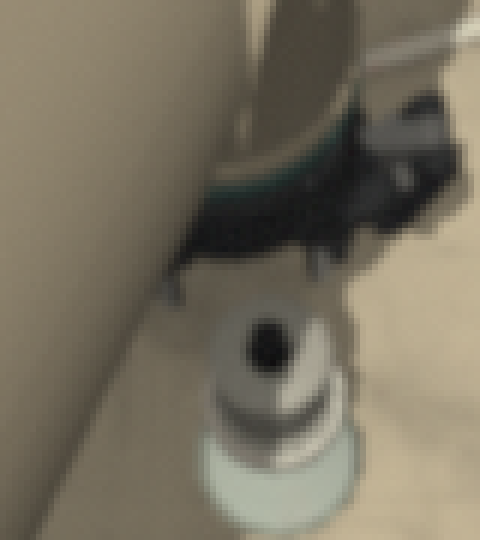

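```bash
python3 -m creep '-0.1 0.02 0 0 0 0 0.5;-0.1 0.02 1 0 0 0 0.5;-0.1 0.02 2 0 0 0 0.5;-0.1 0.02 2 0 0 0 0.5;-0.1 0.02 2 0 0 0 0.5;-0.1 0.02 2 0 0 0 0.5'; python3 -c "
from h import *
rel((630.5,-177,181),1.745)
e=ctrl.read_state()['eef_pos']
for n in('side','top'):
  d=cam(n);p=proj(d,e);print(n,p,proj(d,(e[0],e[1],201)))
  l,t=int(p[0]-40),int(p[1]-45)
  im=d['img'][t:t+90,l:l+80,::-1];cv2.imwrite(f'pics/b_{n}.png',cv2.resize(im,None,fx=6,fy=6,interpolation=cv2.INTER_NEAREST));print(l,t)
"
```

```text
clock: 4.82
eef_pos: [635.3, -176.9, 196.6]
tool_rot: [3.138, 0.002, 1.748]
force: [-0.3, -0.6, 1.3]
width: 42.9
t 4.82 eef [ 635.3 -176.9  196.6] rpy [3.138e+00 2.000e-03 1.748e+00] w 42.9 F [-0.3 -0.6  1.3] q [ 0.11  0.68  0.2   1.53 -0.16  0.94  2.11]
to (630.5, -177, 181) rows units [ 0.019 -0.119  0.389] turn [0.2  0.09 0.18] dist 16 => n 0.4
side [335.08321887 159.3771691 ] [335.14879115 157.6028201 ]
295 114
top [306.38386398 172.78314839] [306.32861237 172.22859264]
266 127
```

View pics/b_side.png

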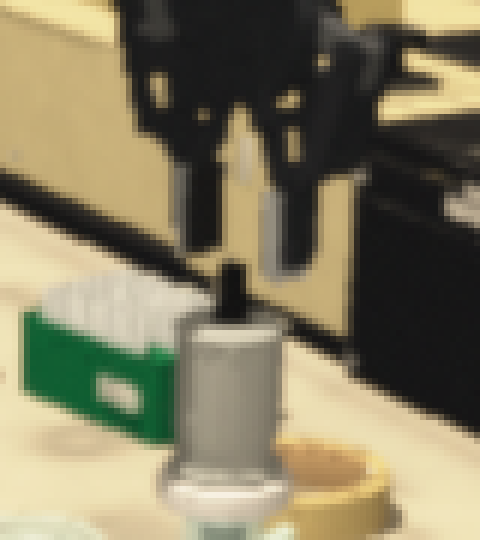

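View pics/b_top.png

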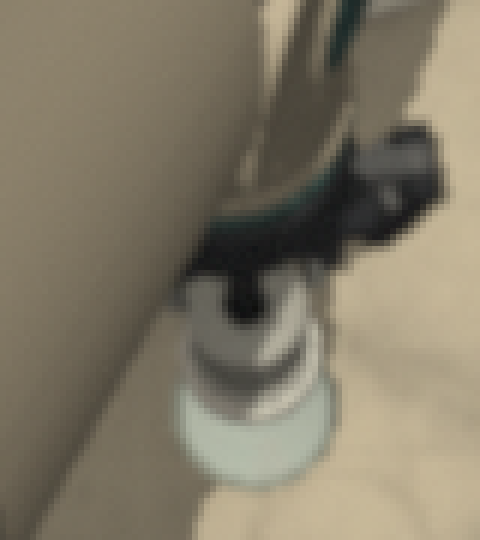

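```bash
python3 -m creep '0.02 -0.12 0 0 0 0 0.5;0.02 -0.12 0.35 0 0 0 0.5;0.02 -0.12 0.35 0 0 0 0.5;0.02 -0.12 0.35 0 0 0 0.5'; python3 -c "
from h import *
rel((630.5,-177,181),1.745)"
```

```text
clock: 5.25
eef_pos: [628.5, -176.7, 180.5]
tool_rot: [-3.142, -0.0, 1.747]
force: [0.5, 0.6, -0.0]
width: 42.6
t 5.25 eef [ 628.5 -176.7  180.5] rpy [-3.142 -0.     1.747] w 42.6 F [ 0.5  0.6 -0. ] q [ 0.11  0.69  0.2   1.56 -0.16  0.9   2.12]
to (630.5, -177, 181) rows units [-0.017  0.048 -0.013] turn [-0.   -0.01  0.14] dist 2 => n 0.1
```

```bash
python3 -m creep '0 0.04 0 0 0 0 0.7;0 0.04 0 0 0 0 1;0 0.04 0 0 0 0 1;0 0.04 0 0 0 0 1;0 0.04 0 0 0 0 1;0 0.04 0 0 0 0 1'; python3 -c "
from h import *
rel((630.5,-177,181),1.745)"
```

```text
clock: 5.75
eef_pos: [631.0, -176.9, 180.7]
tool_rot: [3.14, 0.001, 1.747]
force: [0.4, -0.4, 4.6]
width: 10.8
t 5.75 eef [ 631.  -176.9  180.7] rpy [3.140e+00 1.000e-03 1.747e+00] w 10.8 F [ 0.4 -0.4  4.6] q [ 0.11  0.7   0.2   1.56 -0.16  0.9   2.12]
to (630.5, -177, 181) rows units [-0.001 -0.013 -0.008] turn [0.09 0.06 0.14] dist 1 => n 0.0
```

```bash
python3 -m creep '0 0 0 0 0 0 1;0 0 0 0 0 0 1'; python3 -c "
from h import *
rel((630.5,-177,181),1.745)
e=ctrl.read_state()['eef_pos']
for n in('side',):
  d=cam(n);p=proj(d,e)
  l,t=int(p[0]-40),int(p[1]-45)
  im=d['img'][t:t+90,l:l+80,::-1];cv2.imwrite(f'pics/c_{n}.png',cv2.resize(im,None,fx=6,fy=6,interpolation=cv2.INTER_NEAREST));print(l,t)
"
```

```text
clock: 5.92
eef_pos: [631.0, -176.9, 180.7]
tool_rot: [3.14, 0.001, 1.747]
force: [0.7, -1.1, 4.5]
width: 11.2
t 5.92 eef [ 631.  -176.9  180.7] rpy [3.140e+00 1.000e-03 1.747e+00] w 11.2 F [ 0.7 -1.1  4.5] q [ 0.11  0.7   0.2   1.56 -0.16  0.9   2.12]
to (630.5, -177, 181) rows units [ 0.    -0.013 -0.008] turn [0.1  0.06 0.13] dist 1 => n 0.0
293 120
```

View pics/c_side.png

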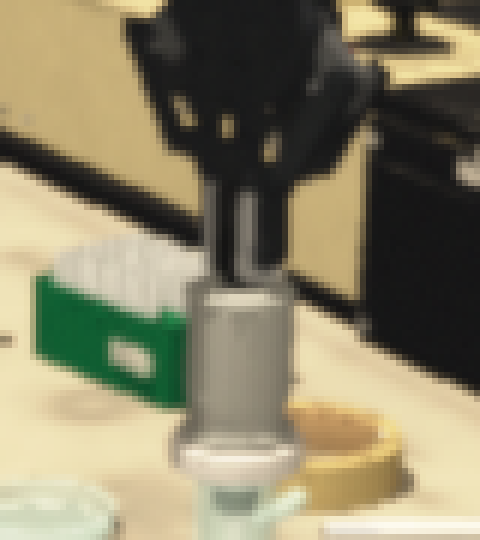

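```bash
python3 -m creep '0 0 -0.3 0 0 0 1;0 0 -0.6 0 0 0 1;0 0 -1 0 0 0 1;0 0 -2 0 0 0 1;0 0 -2 0 0 0 1;0 0 -2 0 0 0 1'; python3 -c "
from h import *
rel((646.5,10.5,90),1.745)
e=ctrl.read_state()['eef_pos']
for n in('side',):
  d=cam(n);p=proj(d,e)
  l,t=int(p[0]-40),int(p[1]-25)
  im=d['img'][t:t+90,l:l+80,::-1];cv2.imwrite(f'pics/d_{n}.png',cv2.resize(im,None,fx=6,fy=6,interpolation=cv2.INTER_NEAREST));print(l,t)
"
```

```text
clock: 6.47
eef_pos: [631.8, -176.9, 263.3]
tool_rot: [3.136, 0.002, 1.748]
force: [-0.7, -0.6, -1.5]
width: 10.8
t 6.47 eef [ 631.8 -176.9  263.3] rpy [3.136e+00 2.000e-03 1.748e+00] w 10.8 F [-0.7 -0.6 -1.5] q [ 0.1   0.61  0.22  1.47 -0.14  1.07  2.1 ]
to (646.5, 10.5, 90) rows units [4.556 1.164 4.329] turn [0.3  0.12 0.15] dist 256 => n 6.1
294 107
```

View pics/d_side.png

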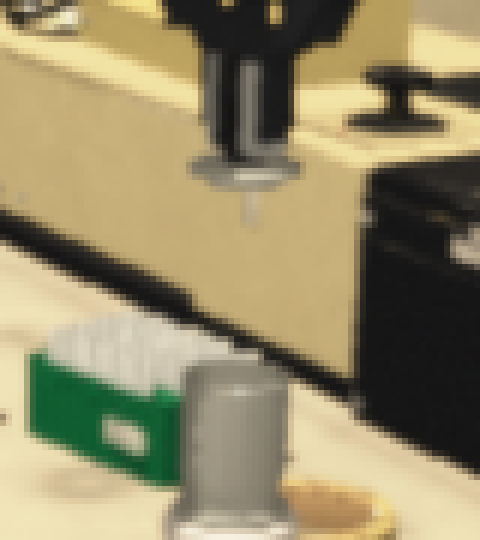

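```bash
python3 -m creep '1 0.26 0 0 0 0 1;2 0.52 0 0 0 0 1;3 0.78 0 0 0 0 1;3.8 1 1 0 0 0 1;4.4 1.15 2 0 0 0 1;4.56 1.16 3 0 0 0 1;4.56 1.16 4 0 0 0 1;4.56 1.16 4.7 0 0 0 1;4.56 1.16 4.7 0 0 0 1;4.56 1.16 4.7 0 0 0 1'; python3 -c "
from h import *
rel((646.5,10.5,17),1.745)
e=ctrl.read_state()['eef_pos']
for n in('side','top'):
  d=cam(n);p=proj(d,e)
  l,t=int(p[0]-40),int(p[1]-45)
  im=d['img'][t:t+90,l:l+80,::-1];cv2.imwrite(f'pics/e_{n}.png',cv2.resize(im,None,fx=6,fy=6,interpolation=cv2.INTER_NEAREST));print(l,t)
"
```

```text
clock: 7.35
eef_pos: [641.3, 11.2, 69.4]
tool_rot: [-3.135, -0.001, 1.747]
force: [-0.3, 0.5, -0.5]
width: 10.8
t 7.35 eef [641.3  11.2  69.4] rpy [-3.135e+00 -1.000e-03  1.747e+00] w 10.8 F [-0.3  0.5 -0.5] q [-0.16  0.82  0.17  1.66 -0.2   0.68  1.86]
to (646.5, 10.5, 17) rows units [-0.042  0.135  1.308] turn [-0.4  -0.05  0.14] dist 53 => n 1.3
258 140
190 139
```

View pics/e_side.png

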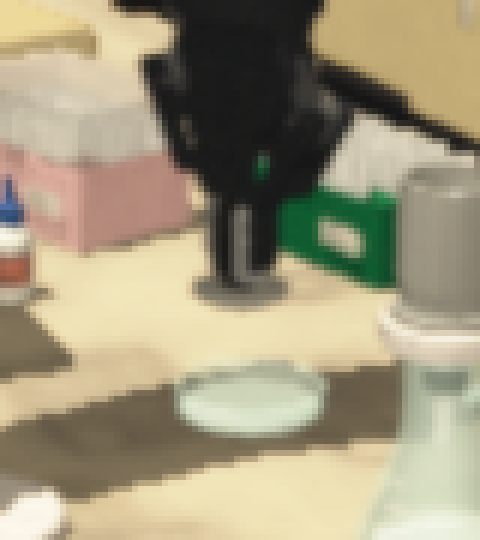

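View pics/e_top.png

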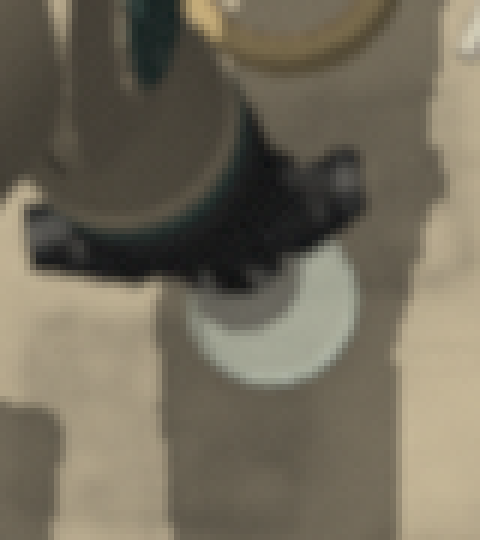

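```bash
python3 -m creep '-0.06 0.13 0 0 0 0 1;-0.06 0.13 0.4 0 0 0 1;-0.06 0.13 0.8 0 0 0 1;-0.06 0.13 0.95 0 0 0 1;-0.06 0.13 0.95 0 0 0 1'; python3 -c "
from h import *
rel((646.5,9.5,16.5),1.745)"
```

```text
clock: 7.87
eef_pos: [649.8, 9.5, 34.5]
tool_rot: [3.141, -0.0, 1.747]
force: [0.2, 0.0, -1.2]
width: 10.8
t 7.87 eef [649.8   9.5  34.5] rpy [ 3.141 -0.     1.747] w 10.8 F [ 0.2  0.  -1.2] q [-0.15  0.88  0.15  1.66 -0.2   0.62  1.86]
to (646.5, 9.5, 16.5) rows units [ 0.014 -0.083  0.449] turn [ 0.03 -0.    0.11] dist 18 => n 0.4
```

```bash
python3 -m creep '0 -0.05 0.1 0 0 0 1;0 -0.05 0.25 0 0 0 1;0 -0.05 0.35 0 0 0 1;0 -0.05 0.42 0 0 0 1;0 -0.05 0.42 0 0 0 1'; python3 -c "
from h import *
rel((646.5,9.5,16.5),1.745)"
```

```text
clock: 8.28
eef_pos: [647.1, 9.5, 16.5]
tool_rot: [-3.141, -0.0, 1.748]
force: [-0.1, -0.2, -1.3]
width: 10.9
t 8.28 eef [647.1   9.5  16.5] rpy [-3.141 -0.     1.748] w 10.9 F [-0.1 -0.2 -1.3] q [-0.14  0.9   0.15  1.67 -0.21  0.59  1.87]
to (646.5, 9.5, 16.5) rows units [ 0.003 -0.016  0.001] turn [-0.05 -0.01  0.14] dist 1 => n 0.0
```

```bash
python3 -m creep '0 0 0.025 0 0 0 1;0 0 0.025 0 0 0 1';python3 -m creep '0 0 0.025 0 0 0 1;0 0 0.025 0 0 0 1'; python3 -c "
from h import *
rel((646.5,9.5,16.5),1.745)"
```

```text
clock: 8.45
eef_pos: [647.7, 9.5, 16.0]
tool_rot: [3.141, 0.0, 1.747]
force: [-0.7, 1.4, 0.2]
width: 10.8
clock: 8.62
eef_pos: [647.8, 9.4, 15.8]
tool_rot: [3.141, 0.0, 1.747]
force: [-0.9, 0.8, 4.4]
width: 10.8
t 8.62 eef [647.8   9.4  15.8] rpy [3.141 0.    1.747] w 10.8 F [-0.9  0.8  4.4] q [-0.14  0.9   0.15  1.67 -0.21  0.59  1.87]
to (646.5, 9.5, 16.5) rows units [ 0.009 -0.031 -0.017] turn [0.03 0.   0.14] dist 1 => n 0.0
```

Contact at about the expected height. Open moderately (to ~42 mm) and rise.

```bash
python3 -m creep '0 0 0 0 0 0 0.75;0 0 0 0 0 0 0.6;0 0 0 0 0 0 0.6;0 0 0 0 0 0 0.6'; python3 -m creep '0 0 -0.5 0 0 0 0.6;0 0 -1.5 0 0 0 0.6;0 0 -2.5 0 0 0 0.6;0 0 -3.5 0 0 0 0.5;0 0 -4.5 0 0 0 0;0 0 -5.5 0 0 0 0;0 0 -6 0 0 0 0;0 0 -6 0 0 0 0;0 0 -6 0 0 0 0'; python3 -c "
from h import *
rel((631,-177,260),1.745)
d=cam('side');im=d['img'][180:230,270:350,::-1];cv2.imwrite('pics/f.png',cv2.resize(im,None,fx=7,fy=7,interpolation=cv2.INTER_NEAREST))
"
```

```text
clock: 8.95
eef_pos: [647.5, 9.5, 14.9]
tool_rot: [-3.142, -0.0, 1.748]
force: [0.6, -0.1, -0.0]
width: 34.3
clock: 9.7
eef_pos: [648.2, 9.5, 256.5]
tool_rot: [3.139, 0.0, 1.747]
force: [-0.3, -0.1, -0.1]
width: 85.3
t 9.70 eef [648.2   9.5 256.5] rpy [3.139 0.    1.747] w 85.3 F [-0.3 -0.1 -0.1] q [-0.19  0.61  0.22  1.5  -0.15  1.05  1.82]
to (631, -177, 260) rows units [-4.514 -1.241 -0.09 ] turn [0.17 0.01 0.14] dist 187 => n 4.5
```

View pics/f.png

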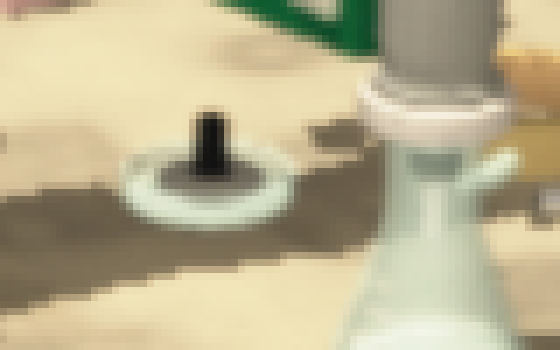

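```bash
python3 -m creep '-1 -0.27 0 0 0 0 0;-2 -0.55 0 0 0 0 0;-3 -0.82 0 0 0 0 0;-4 -1.1 0 0 0 0 0;-4.5 -1.24 0 0 0 0 0;-4.5 -1.24 0 0 0 0 0;-4.5 -1.24 0 0 0 0 0;-4.5 -1.24 0 0 0 0 0'; python3 -c "
from h import *
rel((631,-177,131),1.745)
d=cam('top');
im=d['img'][127:217,266:346,::-1];cv2.imwrite(f'pics/g.png',cv2.resize(im,None,fx=6,fy=6,interpolation=cv2.INTER_NEAREST))
"
```

```text
clock: 10.42
eef_pos: [629.8, -174.9, 253.2]
tool_rot: [-3.139, -0.003, 1.748]
force: [0.2, 0.7, 0.1]
width: 85.3
t 10.42 eef [ 629.8 -174.9  253.2] rpy [-3.139e+00 -3.000e-03  1.748e+00] w 85.3 F [0.2 0.7 0.1] q [ 0.1   0.62  0.22  1.48 -0.15  1.06  2.1 ]
to (631, -177, 131) rows units [-0.066  0.027  3.055] turn [-0.14 -0.15  0.19] dist 122 => n 2.9
```

View pics/g.png

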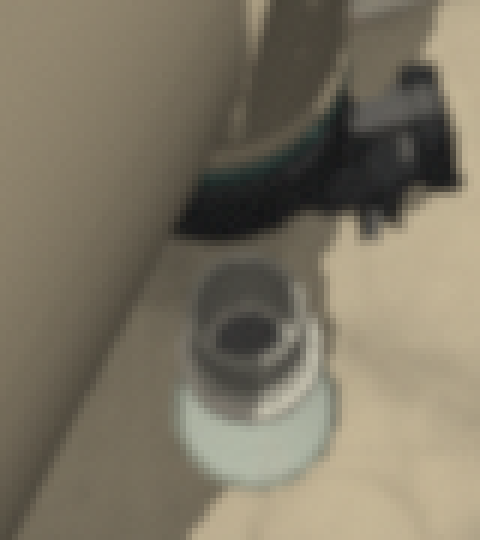

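The picture shows the funnel still upright on the tower at about pixel (307,180). Descending around it with the jaws open.

```bash
python3 -m creep '-0.06 0.03 0.5 0 0 0 0;-0.06 0.03 1.2 0 0 0 0;-0.06 0.03 2 0 0 0 0;-0.06 0.03 2.6 0 0 0 0;-0.06 0.03 3 0 0 0 0;-0.06 0.03 3.05 0 0 0 0;-0.06 0.03 3.05 0 0 0 0'; python3 -c "
from h import *
rel((631,-177,131),1.745)"
```

```text
clock: 11.05
eef_pos: [631.5, -176.5, 131.7]
tool_rot: [-3.139, -0.002, 1.75]
force: [0.6, 0.4, 0.4]
width: 85.6
t 11.05 eef [ 631.5 -176.5  131.7] rpy [-3.139e+00 -2.000e-03  1.750e+00] w 85.6 F [0.6 0.4 0.4] q [ 0.12  0.76  0.19  1.59 -0.18  0.81  2.13]
to (631, -177, 131) rows units [-0.01  -0.015  0.019] turn [-0.13 -0.11  0.28] dist 1 => n 0.0
```

```bash
python3 -m creep '0 0 0 0 0 0 0.3;0 0 0 0 0 0 0.45;0 0 0 0 0 0 0.6;0 0 0 0 0 0 1;0 0 0 0 0 0 1;0 0 0 0 0 0 1'; python3 -c "
from h import *
rel((631,-177,131),1.745)"
```

```text
clock: 11.55
eef_pos: [632.7, -177.8, 134.5]
tool_rot: [3.139, -0.0, 1.748]
force: [-1.1, 1.9, 6.4]
width: 42.2
t 11.55 eef [ 632.7 -177.8  134.5] rpy [ 3.139 -0.     1.748] w 42.2 F [-1.1  1.9  6.4] q [ 0.12  0.75  0.19  1.59 -0.18  0.81  2.13]
to (631, -177, 131) rows units [ 0.029 -0.039  0.087] turn [ 0.12 -0.03  0.17] dist 4 => n 0.1
```

```bash
python3 -m creep '0 0 -0.15 0 0 0 1;0 0 -0.4 0 0 0 1;0 0 -0.8 0 0 0 1;0 0 -1.4 0 0 0 1;0 0 -2 0 0 0 1;0 0 -2 0 0 0 1;0 0 -2 0 0 0 1'; python3 -c "
from h import *
rel((471,-47,100),1.745)
e=ctrl.read_state()['eef_pos']
for n in('side',):
  d=cam(n);p=proj(d,e)
  l,t=int(p[0]-40),int(p[1]-25)
  im=d['img'][t:t+90,l:l+80,::-1];cv2.imwrite(f'pics/h_{n}.png',cv2.resize(im,None,fx=6,fy=6,interpolation=cv2.INTER_NEAREST));print(l,t)
"
```

```text
clock: 12.13
eef_pos: [632.7, -179.4, 214.9]
tool_rot: [3.138, 0.002, 1.747]
force: [0.4, 0.3, -2.9]
width: 42.5
t 12.13 eef [ 632.7 -179.4  214.9] rpy [3.138e+00 2.000e-03 1.747e+00] w 42.5 F [ 0.4  0.3 -2.9] q [ 0.11  0.66  0.21  1.52 -0.16  0.97  2.12]
to (471, -47, 100) rows units [ 3.972 -3.41   2.856] turn [0.18 0.1  0.12] dist 239 => n 5.7
295 127
```

View pics/h_side.png

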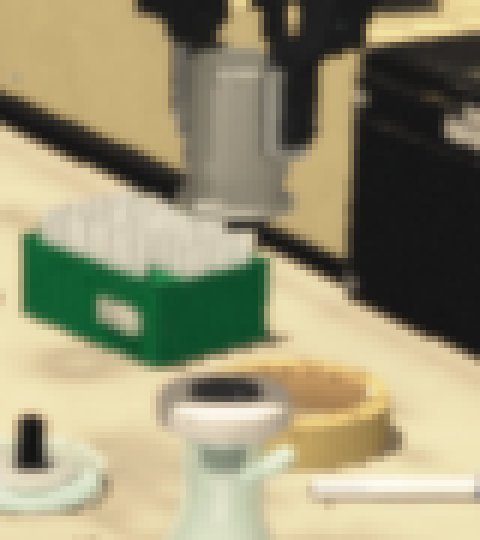

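```bash
python3 -m creep '0.75 -0.65 0 0 0 0 1;1.5 -1.3 0 0 0 0 1;2.25 -1.95 0 0 0 0 1;3 -2.6 0 0 0 0 1;3.6 -3.1 0.5 0 0 0 1;3.97 -3.4 1.2 0 0 0 1;3.97 -3.4 2 0 0 0 1;3.97 -3.4 2.5 0 0 0 1;3.97 -3.4 2.5 0 0 0 1;3.97 -3.4 2.5 0 0 0 1'; python3 -c "
from h import *
rel((471,-47,100),1.745)
e=ctrl.read_state()['eef_pos']
for n in('side','top'):
  d=cam(n);p=proj(d,e);q=proj(d,(e[0],e[1],8));print(n,p,q,proj(d,(e[0],e[1],52)))
  l,t=int(p[0]-40),int(p[1]-30)
  im=d['img'][t:t+90,l:l+80,::-1];cv2.imwrite(f'pics/i_{n}.png',cv2.resize(im,None,fx=6,fy=6,interpolation=cv2.INTER_NEAREST));print(l,t)
"
```

```text
clock: 13.02
eef_pos: [468.8, -46.3, 111.9]
tool_rot: [-3.138, -0.001, 1.747]
force: [-0.1, -0.1, -2.3]
width: 42.2
t 13.02 eef [468.8 -46.3 111.9] rpy [-3.138e+00 -1.000e-03  1.747e+00] w 42.2 F [-0.1 -0.1 -2.3] q [-0.07  0.58  0.16  2.12 -0.2   0.46  1.99]
to (471, -47, 100) rows units [-0.027  0.053  0.298] turn [-0.23 -0.04  0.13] dist 12 => n 0.3
side [249.8953899  187.51655963] [251.02639623 225.31083371] [250.55594601 209.59003337]
209 157
top [249.47107996 254.31031273] [255.67044632 258.26826383] [253.18612247 256.68216103]
209 224
```

View pics/i_side.png

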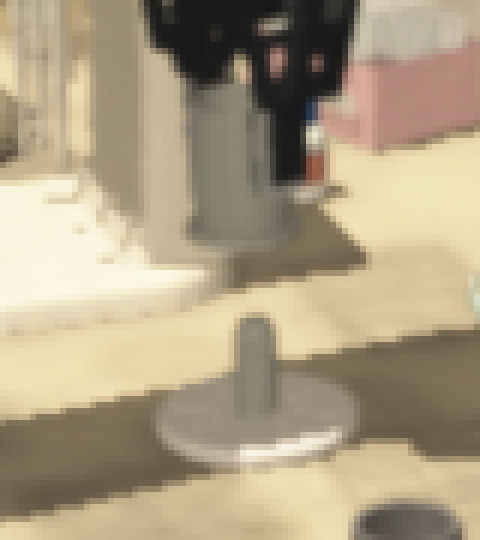

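View pics/i_top.png

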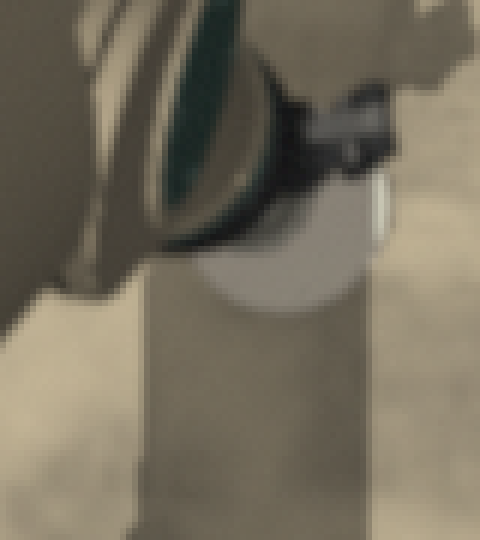

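```bash
python3 -m creep '-0.07 0.08 0 0 0 0 1;-0.07 0.08 0.25 0 0 0 1;-0.07 0.08 0.5 0 0 0 1;-0.07 0.08 0.5 0 0 0 1'; python3 -c "
from h import *
rel((472.5,-48.3,30),1.745)
d=cam('side')
im=d['img'][157:247,209:289,::-1];cv2.imwrite(f'pics/j.png',cv2.resize(im,None,fx=6,fy=6,interpolation=cv2.INTER_NEAREST))
"
```

```text
clock: 13.45
eef_pos: [474.1, -48.7, 93.0]
tool_rot: [3.141, 0.0, 1.747]
force: [-1.0, 0.1, -1.8]
width: 42.6
t 13.45 eef [474.1 -48.7  93. ] rpy [3.141 0.    1.747] w 42.6 F [-1.   0.1 -1.8] q [-0.06  0.62  0.15  2.12 -0.21  0.42  2.  ]
to (472.5, -48.3, 30) rows units [ 0.016 -0.038  1.574] turn [0.01 0.   0.12] dist 63 => n 1.5
```

View pics/j.png

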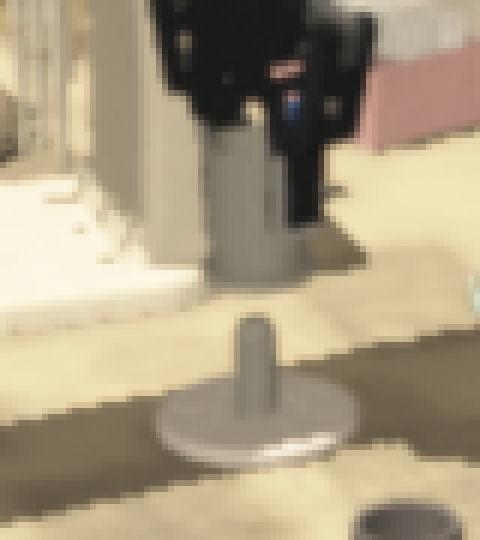

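```bash
python3 -m creep '0 -0.02 0.3 0 0 0 1;0 -0.02 0.6 0 0 0 1;0 -0.02 0.9 0 0 0 1;0 -0.02 1.2 0 0 0 1;0 -0.02 1.4 0 0 0 1;0 -0.02 1.4 0 0 0 1;0 -0.02 1.4 0 0 0 1'; python3 -c "
from h import *
rel((472.5,-48.3,30),1.745)
"
```

```text
clock: 14.08
eef_pos: [473.3, -48.7, 37.4]
tool_rot: [3.141, 0.0, 1.747]
force: [0.6, 0.2, -1.4]
width: 42.3
t 14.08 eef [473.3 -48.7  37.4] rpy [3.141 0.    1.747] w 42.3 F [ 0.6  0.2 -1.4] q [-0.02  0.73  0.1   2.14 -0.24  0.28  2.03]
to (472.5, -48.3, 30) rows units [ 0.012 -0.017  0.185] turn [0.01 0.   0.13] dist 7 => n 0.2
```

```bash
python3 -m creep '0 0 0.06 0 0 0 1;0 0 0.12 0 0 0 1;0 0 0.12 0 0 0 1'; python3 -m creep '0 0 0.03 0 0 0 1;0 0 0.03 0 0 0 1'; python3 -m creep '0 0 0.03 0 0 0 1;0 0 0.03 0 0 0 1';python3 -c "
from h import *
rel((472.5,-48.3,30),1.745)
d=cam('side')
im=d['img'][157:247,209:289,::-1];cv2.imwrite(f'pics/k.png',cv2.resize(im,None,fx=6,fy=6,interpolation=cv2.INTER_NEAREST))
"
```

```text
clock: 14.33
eef_pos: [473.2, -48.5, 32.4]
tool_rot: [3.141, 0.0, 1.747]
force: [0.1, -0.2, -1.5]
width: 42.3
clock: 14.5
eef_pos: [473.0, -48.5, 31.1]
tool_rot: [3.141, -0.0, 1.748]
force: [0.1, -0.3, -1.5]
width: 42.2
clock: 14.67
eef_pos: [473.1, -48.5, 30.5]
tool_rot: [3.141, -0.0, 1.747]
force: [-0.2, 1.0, 5.4]
width: 42.1
t 14.67 eef [473.1 -48.5  30.5] rpy [ 3.141 -0.     1.747] w 42.1 F [-0.2  1.   5.4] q [-0.02  0.74  0.09  2.14 -0.24  0.26  2.03]
to (472.5, -48.3, 30) rows units [ 0.008 -0.015  0.013] turn [ 0.03 -0.01  0.14] dist 1 => n 0.0
```

View pics/k.png

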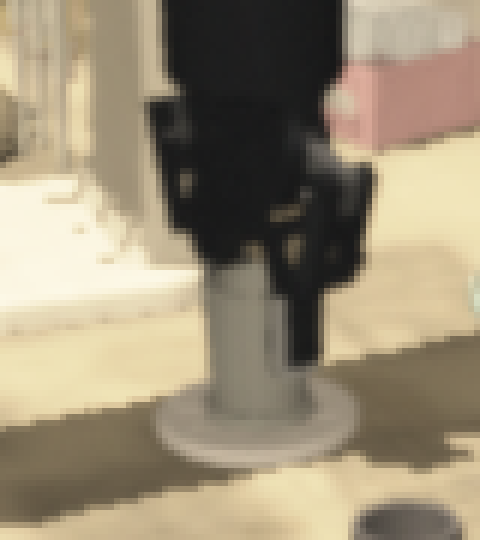

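Seated with contact. Release and rise straight.

```bash
python3 -m creep '0 0 0 0 0 0 0.3;0 0 0 0 0 0 0.1;0 0 0 0 0 0 0;0 0 0 0 0 0 0'; python3 -m creep '0 0 -0.5 0 0 0 0;0 0 -1.5 0 0 0 0;0 0 -2.5 0 0 0 0;0 0 -3.5 0 0 0 0;0 0 -4 0 0 0 0;0 0 -4 0 0 0 0;0 0 -4 0 0 0 0'; python3 -c "
from h import *
rel((631,-177.5,190),1.745)
d=cam('side')
im=d['img'][157:247,209:289,::-1];cv2.imwrite(f'pics/l.png',cv2.resize(im,None,fx=6,fy=6,interpolation=cv2.INTER_NEAREST))
"
```

```text
clock: 15.05
eef_pos: [473.0, -48.5, 29.8]
tool_rot: [3.142, 0.0, 1.747]
force: [-0.6, -0.2, -0.2]
width: 85.2
clock: 15.63
eef_pos: [473.7, -48.4, 190.9]
tool_rot: [3.139, 0.0, 1.748]
force: [-0.8, 0.0, -0.8]
width: 85.4
t 15.63 eef [473.7 -48.4 190.9] rpy [3.139 0.    1.748] w 85.4 F [-0.8  0.  -0.8] q [-0.12  0.45  0.23  2.04 -0.16  0.66  1.96]
to (631, -177.5, 190) rows units [-3.87   3.303  0.032] turn [0.16 0.02 0.16] dist 204 => n 4.9
```

View pics/l.png

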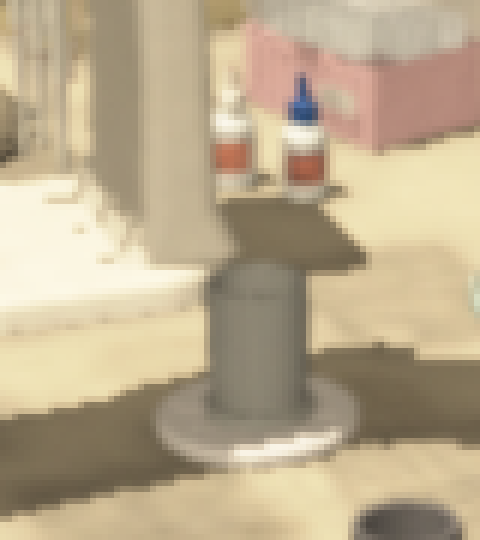

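```bash
python3 -m creep '-0.75 0.65 0 0 0 0 0;-1.5 1.3 0 0 0 0 0;-2.25 1.95 0 0 0 0 0;-3 2.6 0 0 0 0 0;-3.6 3.05 0 0 0 0 0;-3.87 3.3 0 0 0 0 0;-3.87 3.3 0 0 0 0 0;-3.87 3.3 0 0 0 0 0;-3.87 3.3 0 0 0 0 0'; python3 -c "
from h import *
rel((631,-177.5,84),1.745)
e=ctrl.read_state()['eef_pos']
for n in('side','top'):
  d=cam(n);p=proj(d,e);q=proj(d,(631,-177.5,114));print(n,p,q)
  l,t=int(p[0]-40),int(p[1]-30)
  im=d['img'][t:t+90,l:l+80,::-1];cv2.imwrite(f'pics/m_{n}.png',cv2.resize(im,None,fx=6,fy=6,interpolation=cv2.INTER_NEAREST));print(l,t)
"
```

```text
clock: 16.43
eef_pos: [628.4, -176.3, 188.0]
tool_rot: [-3.138, -0.003, 1.748]
force: [-0.4, 0.0, 0.6]
width: 85.5
t 16.43 eef [ 628.4 -176.3  188. ] rpy [-3.138e+00 -3.000e-03  1.748e+00] w 85.5 F [-0.4  0.   0.6] q [ 0.1   0.69  0.22  1.55 -0.17  0.92  2.13]
to (631, -177.5, 84) rows units [-0.048  0.067  2.598] turn [-0.21 -0.15  0.17] dist 104 => n 2.5
side [332.47072819 163.12932274] [332.59683161 191.91912675]
292 133
top [306.22128868 176.89792938] [307.59716832 184.07184965]
266 146
```

View pics/m_side.png

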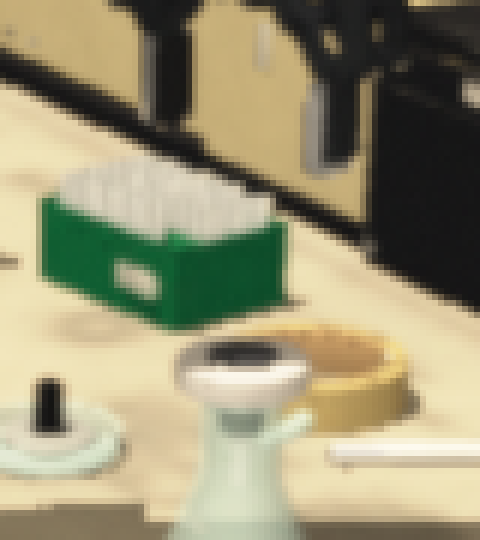

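View pics/m_top.png

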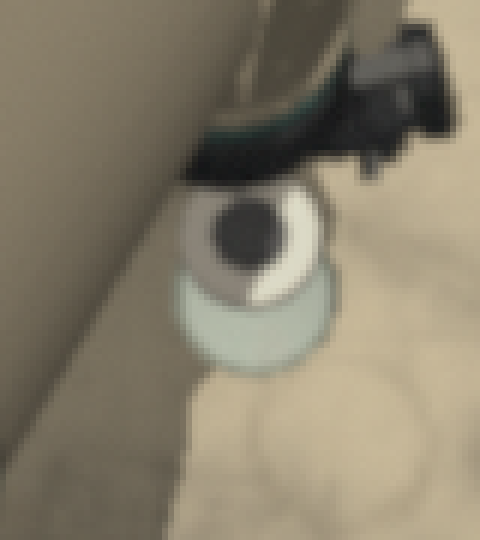

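```bash
python3 -m creep '-0.05 0.05 0 0 0 0 0;-0.05 0.05 0.8 0 0 0 0;-0.05 0.05 1.6 0 0 0 0;-0.05 0.05 2.2 0 0 0 0;-0.05 0.05 2.58 0 0 0 0;-0.05 0.05 2.58 0 0 0 0;-0.05 0.05 2.58 0 0 0 0'; python3 -c "
from h import *
rel((631,-177.5,84),1.745)"
```

```text
clock: 17.12
eef_pos: [632.1, -178.8, 86.4]
tool_rot: [-3.14, -0.001, 1.748]
force: [-0.1, -0.2, 1.0]
width: 85.3
t 17.12 eef [ 632.1 -178.8   86.4] rpy [-3.140e+00 -1.000e-03  1.748e+00] w 85.3 F [-0.1 -0.2  1. ] q [ 0.12  0.82  0.19  1.61 -0.2   0.73  2.16]
to (631, -177.5, 84) rows units [ 0.037 -0.02   0.06 ] turn [-0.07 -0.04  0.17] dist 3 => n 0.1
```

```bash
python3 -m creep '0.03 -0.02 0.05 0 0 0 0;0.03 -0.02 0.05 0 0 0 0.2;0.03 -0.02 0.05 0 0 0 0.3;0.03 -0.02 0.05 0 0 0 0.5;0.03 -0.02 0.05 0 0 0 1;0.03 -0.02 0.05 0 0 0 1'; python3 -c "
from h import *
rel((631,-177.5,84),1.745)
e=ctrl.read_state()['eef_pos']
for n in('side',):
  d=cam(n)
  im=d['img'][133:243,292:372,::-1];cv2.imwrite(f'pics/n_{n}.png',cv2.resize(im,None,fx=5,fy=5,interpolation=cv2.INTER_NEAREST))
"
```

```text
clock: 17.62
eef_pos: [632.0, -177.7, 86.0]
tool_rot: [3.14, -0.0, 1.748]
force: [-2.0, 3.0, 5.7]
width: 53.3
t 17.62 eef [ 632.  -177.7   86. ] rpy [ 3.14  -0.     1.748] w 53.3 F [-2.   3.   5.7] q [ 0.12  0.82  0.19  1.62 -0.21  0.73  2.16]
to (631, -177.5, 84) rows units [ 0.01  -0.025  0.05 ] turn [ 0.09 -0.03  0.16] dist 2 => n 0.1
```

View pics/n_side.png

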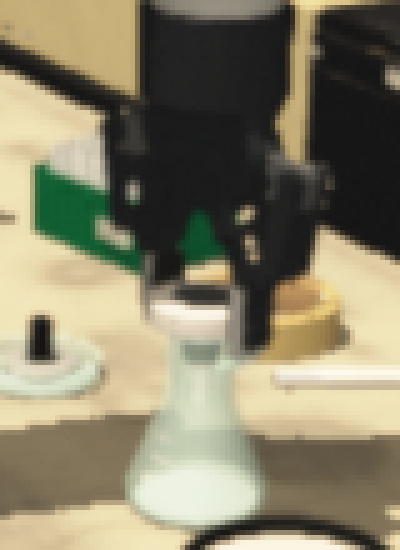

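```bash
python3 -m creep '0 0 -0.15 0 0 0 1;0 0 -0.35 0 0 0 1;0 0 -0.6 0 0 0 1;0 0 -1 0 0 0 1;0 0 -1.5 0 0 0 1;0 0 -2 0 0 0 1;0 0 -2.4 0 0 0 1;0 0 -2.4 0 0 0 1;0 0 -2.4 0 0 0 1'; python3 -c "
from h import *
rel((430.5,-265,130),1.745)
e=ctrl.read_state()['eef_pos']
for n in('side','top'):
  d=cam(n);p=proj(d,e)
  l,t=int(p[0]-40),int(p[1]-20)
  im=d['img'][t:t+90,l:l+80,::-1];cv2.imwrite(f'pics/o_{n}.png',cv2.resize(im,None,fx=6,fy=6,interpolation=cv2.INTER_NEAREST));print(l,t)
"
```

```text
clock: 18.42
eef_pos: [632.0, -178.7, 181.9]
tool_rot: [3.139, 0.001, 1.747]
force: [-0.4, 0.7, -1.3]
width: 52.9
t 18.42 eef [ 632.  -178.7  181.9] rpy [3.139e+00 1.000e-03 1.747e+00] w 52.9 F [-0.4  0.7 -1.3] q [ 0.11  0.7   0.22  1.55 -0.18  0.91  2.13]
to (430.5, -265, 130) rows units [-1.238 -5.341  1.287] turn [0.13 0.06 0.13] dist 225 => n 5.4
294 145
267 156
```

View pics/o_side.png

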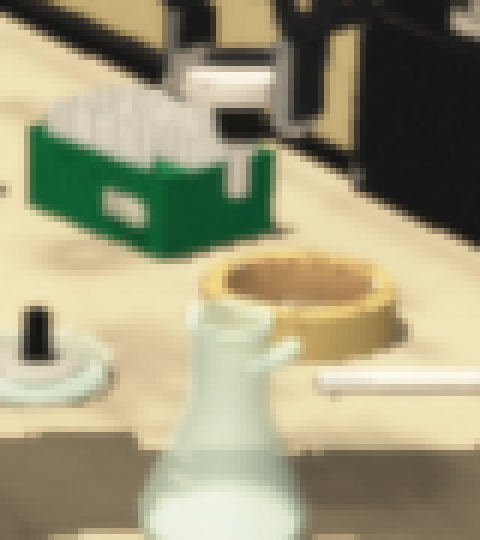

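```bash
python3 -m creep '-0.2 -0.9 0 0 0 0 1;-0.4 -1.8 0 0 0 0 1;-0.6 -2.7 0 0 0 0 1;-0.85 -3.6 0 0 0 0 1;-1.05 -4.5 0 0 0 0 1;-1.24 -5.2 0 0 0 0 1;-1.24 -5.34 0.5 0 0 0 1;-1.24 -5.34 1.2 0 0 0 1;-1.24 -5.34 1.2 0 0 0 1;-1.24 -5.34 1.2 0 0 0 1'; python3 -c "
from h import *
rel((430.5,-265,110),1.745)
e=ctrl.read_state()['eef_pos']
for n in('side','top'):
  d=cam(n);p=proj(d,e);print(n,p,proj(d,(e[0],e[1],58)),proj(d,(e[0],e[1],e[2]-30)))
  l,t=int(p[0]-40),int(p[1]-30)
  im=d['img'][t:t+90,l:l+80,::-1];cv2.imwrite(f'pics/p_{n}.png',cv2.resize(im,None,fx=6,fy=6,interpolation=cv2.INTER_NEAREST));print(l,t)
"
```

```text
clock: 19.35
eef_pos: [428.5, -263.8, 131.2]
tool_rot: [-3.138, -0.003, 1.747]
force: [0.1, -1.1, -1.1]
width: 53.2
t 19.35 eef [ 428.5 -263.8  131.2] rpy [-3.138e+00 -3.000e-03  1.747e+00] w 53.2 F [ 0.1 -1.1 -1.1] q [ 0.37  0.58  0.18  2.02 -0.18  0.56  2.43]
to (430.5, -265, 110) rows units [-0.04   0.045  0.53 ] turn [-0.21 -0.18  0.13] dist 21 => n 0.5
side [275.26006583 212.60608221] [275.57443304 244.15602689] [275.39086053 225.73265942]
235 182
top [346.65610267 271.44536428] [344.81813622 273.24856845] [345.87229049 272.21435187]
306 241
```

View pics/p_side.png

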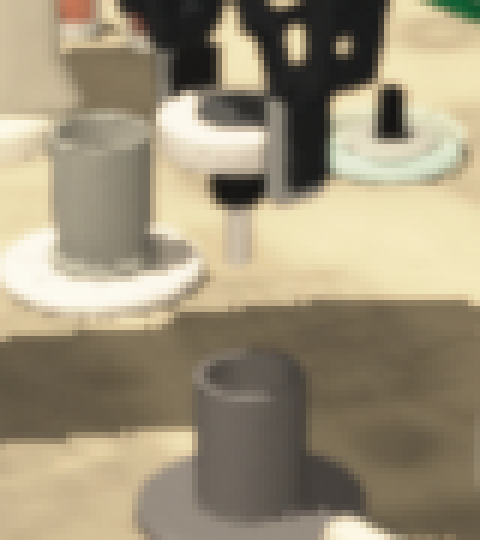

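View pics/p_top.png

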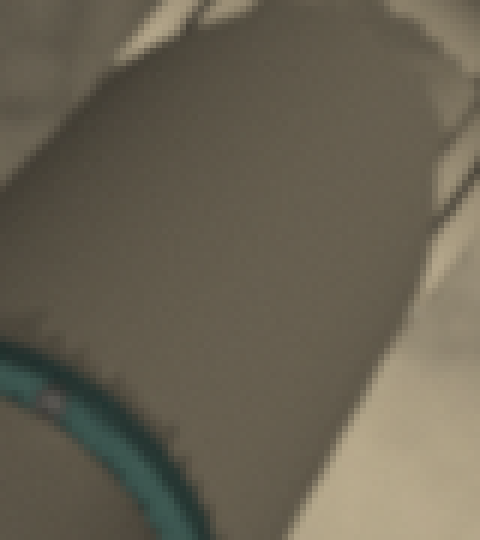

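```bash
python3 -m creep '-0.04 0.11 0 0 0 0 1;-0.04 0.11 0.3 0 0 0 1;-0.04 0.11 0.6 0 0 0 1;-0.04 0.11 0.65 0 0 0 1;-0.04 0.11 0.65 0 0 0 1'; python3 -c "
from h import *
rel((433,-264.5,100),1.745)
e=ctrl.read_state()['eef_pos']
for n in('side',):
  d=cam(n);p=proj(d,e);print(n,p,proj(d,(e[0],e[1],58)),proj(d,(e[0],e[1],e[2]-30)))
  im=d['img'][182:272,235:315,::-1];cv2.imwrite(f'pics/q_{n}.png',cv2.resize(im,None,fx=6,fy=6,interpolation=cv2.INTER_NEAREST))
"
```

```text
clock: 19.87
eef_pos: [435.0, -265.3, 106.8]
tool_rot: [-3.142, -0.0, 1.748]
force: [0.5, 0.1, -1.6]
width: 52.9
t 19.87 eef [ 435.  -265.3  106.8] rpy [-3.142 -0.     1.748] w 52.9 F [ 0.5  0.1 -1.6] q [ 0.38  0.63  0.16  2.02 -0.2   0.51  2.44]
to (433, -264.5, 100) rows units [ 0.027 -0.046  0.17 ] turn [-0.   -0.01  0.19] dist 7 => n 0.2
side [278.41274992 222.94764556] [278.56819707 243.75713009] [278.50894347 235.82493586]
```

View pics/q_side.png

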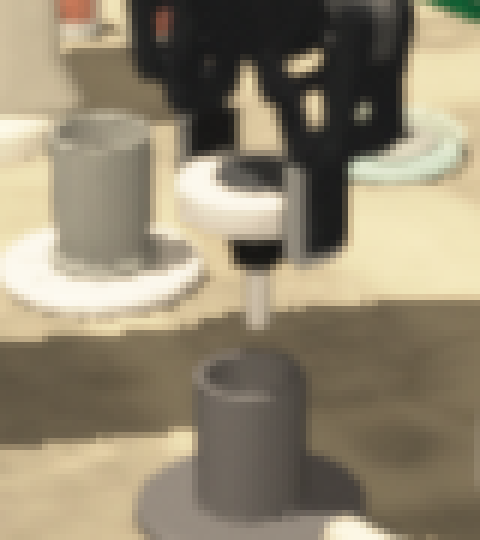

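```bash
python3 -m creep '0.02 -0.055 0 0 0 0 1;0.02 -0.055 0.2 0 0 0 1;0.02 -0.055 0.4 0 0 0 1;0.02 -0.055 0.4 0 0 0 1;0.02 -0.055 0.4 0 0 0 1'; python3 -c "
from h import *
rel((432.7,-264.5,80),1.745)
e=ctrl.read_state()['eef_pos']
for n in('side',):
  d=cam(n);p=proj(d,e);print(n,p,proj(d,(e[0],e[1],58)),proj(d,(e[0],e[1],e[2]-30)))
  im=d['img'][182:272,235:315,::-1];cv2.imwrite(f'pics/r_{n}.png',cv2.resize(im,None,fx=6,fy=6,interpolation=cv2.INTER_NEAREST))
"
```

```text
clock: 20.33
eef_pos: [431.7, -264.8, 90.0]
tool_rot: [-3.14, -0.001, 1.747]
force: [0.3, -1.0, -1.3]
width: 53.1
t 20.33 eef [ 431.7 -264.8   90. ] rpy [-3.140e+00 -1.000e-03  1.747e+00] w 53.1 F [ 0.3 -1.  -1.3] q [ 0.39  0.65  0.15  2.04 -0.21  0.47  2.45]
to (432.7, -264.5, 80) rows units [0.003 0.025 0.251] turn [-0.06 -0.05  0.14] dist 10 => n 0.2
side [277.0049343 230.4207611] [277.12283962 244.01310894] [277.11544847 243.16104329]
```

View pics/r_side.png

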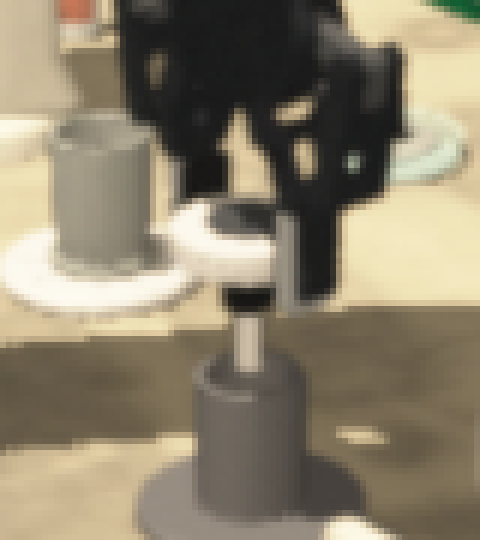

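```bash
python3 -m creep '0 0.03 0.1 0 0 0 1;0 0.03 0.3 0 0 0 1;0 0.03 0.5 0 0 0 1;0 0.03 0.5 0 0 0 1'; python3 -c "
from h import *
rel((432.7,-264.5,46),1.745)
e=ctrl.read_state()['eef_pos']
for n in('side',):
  d=cam(n)
  im=d['img'][182:272,235:315,::-1];cv2.imwrite(f'pics/s_{n}.png',cv2.resize(im,None,fx=6,fy=6,interpolation=cv2.INTER_NEAREST))
"
```

```text
clock: 20.72
eef_pos: [432.5, -264.2, 69.0]
tool_rot: [-3.139, -0.002, 1.748]
force: [-0.8, -1.3, -1.2]
width: 52.8
t 20.72 eef [ 432.5 -264.2   69. ] rpy [-3.139e+00 -2.000e-03  1.748e+00] w 52.8 F [-0.8 -1.3 -1.2] q [ 0.4   0.69  0.14  2.05 -0.22  0.42  2.45]
to (432.7, -264.5, 46) rows units [-0.01   0.005  0.574] turn [-0.12 -0.11  0.15] dist 23 => n 0.6
```

View pics/s_side.png

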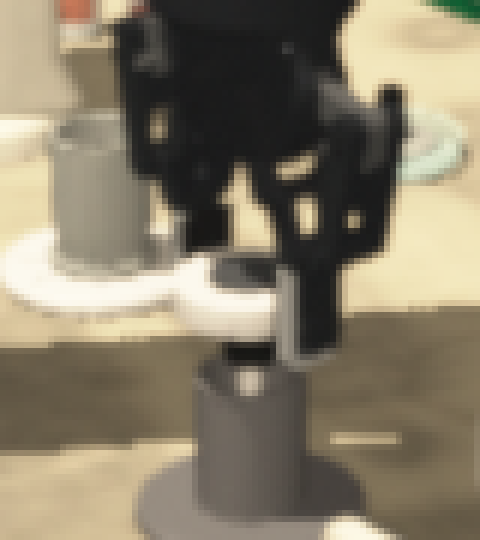

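```bash
python3 -m creep '0 0.02 0.1 0 0 0 1;0 0.02 0.2 0 0 0 1;0 0.02 0.3 0 0 0 1;0 0.02 0.4 0 0 0 1;0 0.02 0.48 0 0 0 1;0 0.02 0.48 0 0 0 1'; python3 -c "
from h import *
rel((432.7,-264.5,46),1.745)"
```

```text
clock: 21.27
eef_pos: [433.8, -264.5, 50.8]
tool_rot: [-3.141, -0.001, 1.747]
force: [-0.3, 0.5, -0.7]
width: 53.1
t 21.27 eef [ 433.8 -264.5   50.8] rpy [-3.141e+00 -1.000e-03  1.747e+00] w 53.1 F [-0.3  0.5 -0.7] q [ 0.41  0.73  0.12  2.05 -0.22  0.38  2.46]
to (432.7, -264.5, 46) rows units [ 0.004 -0.027  0.119] turn [-0.05 -0.04  0.14] dist 5 => n 0.1
```

```bash
python3 -m creep '0 -0.02 0.06 0 0 0 1;0 -0.02 0.06 0 0 0 1'; python3 -m creep '0 0 0.04 0 0 0 1;0 0 0.04 0 0 0 1'; python3 -m creep '0 0 0.03 0 0 0 1;0 0 0.03 0 0 0 1'; python3 -c "
from h import *
rel((432.7,-264.5,46),1.745)
d=cam('side')
im=d['img'][182:272,235:315,::-1];cv2.imwrite(f'pics/u.png',cv2.resize(im,None,fx=6,fy=6,interpolation=cv2.INTER_NEAREST))"
```

```text
clock: 21.43
eef_pos: [433.1, -264.8, 48.8]
tool_rot: [-3.141, -0.0, 1.747]
force: [-0.5, 0.3, -0.8]
width: 53.3
clock: 21.6
eef_pos: [433.3, -264.8, 47.3]
tool_rot: [-3.141, -0.0, 1.747]
force: [-0.8, 0.5, -0.4]
width: 52.9
clock: 21.77
eef_pos: [433.4, -264.8, 46.2]
tool_rot: [-3.142, -0.0, 1.748]
force: [0.6, -0.1, -1.3]
width: 53.2
t 21.77 eef [ 433.4 -264.8   46.2] rpy [-3.142 -0.     1.748] w 53.2 F [ 0.6 -0.1 -1.3] q [ 0.41  0.73  0.12  2.05 -0.22  0.37  2.46]
to (432.7, -264.5, 46) rows units [ 0.01  -0.015  0.004] turn [-0.   -0.01  0.15] dist 1 => n 0.0
```

View pics/u.png

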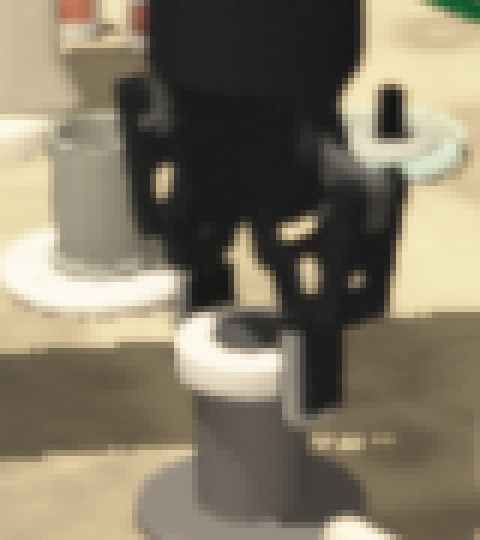

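Almost seated; lower in 1 mm steps to contact.

```bash
python3 -m creep '0 0 0.03 0 0 0 1;0 0 0.03 0 0 0 1'; python3 -m creep '0 0 0.03 0 0 0 1;0 0 0.03 0 0 0 1'
```

```text
clock: 21.98
eef_pos: [433.4, -264.8, 45.0]
tool_rot: [-3.142, -0.0, 1.748]
force: [-0.0, 0.8, -0.6]
width: 52.9
clock: 22.15
eef_pos: [433.5, -264.9, 44.1]
tool_rot: [3.141, 0.0, 1.747]
force: [-0.3, 0.2, 2.0]
width: 53.5
```

```bash
python3 -m creep '0 0 0.02 0 0 0 1;0 0 0.02 0 0 0 0.6;0 0 0.02 0 0 0 0.2;0 0 0.02 0 0 0 0;0 0 0.02 0 0 0 0'; python3 -m creep '0 0 -0.3 0 0 0 0;0 0 -1 0 0 0 0;0 0 -2 0 0 0 0;0 0 -3 0 0 0 0;0 0 -3.6 0 0 0 0;0 0 -3.6 0 0 0 0;0 0 -3.6 0 0 0 0'; python3 -c "
from h import *
rel((630,-177.5,180),1.745)
d=cam('side')
im=d['img'][182:272,235:315,::-1];cv2.imwrite(f'pics/v.png',cv2.resize(im,None,fx=6,fy=6,interpolation=cv2.INTER_NEAREST))
im=d['img'][160:250,300:380,::-1];cv2.imwrite(f'pics/v2.png',cv2.resize(im,None,fx=6,fy=6,interpolation=cv2.INTER_NEAREST))
d=cam('top')
im=d['img'][150:240,270:350,::-1];cv2.imwrite(f'pics/v3.png',cv2.resize(im,None,fx=6,fy=6,interpolation=cv2.INTER_NEAREST))"
```

```text
clock: 22.57
eef_pos: [433.4, -264.8, 43.0]
tool_rot: [-3.142, -0.0, 1.748]
force: [-0.6, 0.2, -0.3]
width: 85.0
clock: 23.15
eef_pos: [434.2, -265.2, 188.3]
tool_rot: [3.139, 0.002, 1.748]
force: [0.2, 0.7, -1.0]
width: 85.3
t 23.15 eef [ 434.2 -265.2  188.3] rpy [3.139e+00 2.000e-03 1.748e+00] w 85.3 F [ 0.2  0.7 -1. ] q [ 0.34  0.49  0.22  1.96 -0.16  0.7   2.4 ]
to (630, -177.5, 180) rows units [1.296 5.203 0.218] turn [0.15 0.1  0.16] dist 215 => n 5.1
```

View pics/v.png

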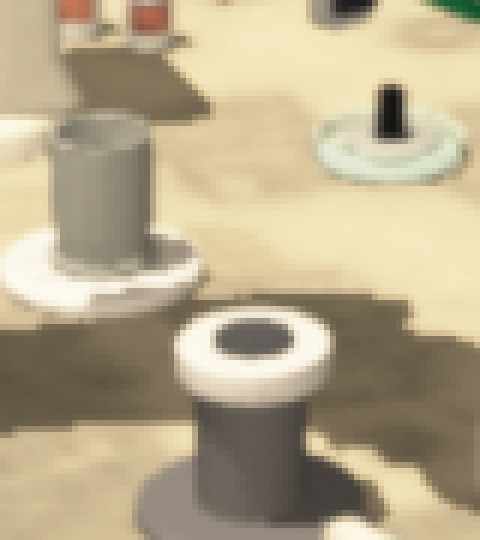

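View pics/v2.png

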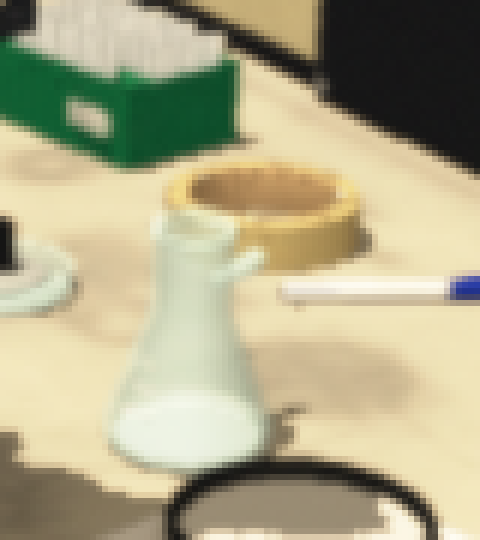

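View pics/v3.png

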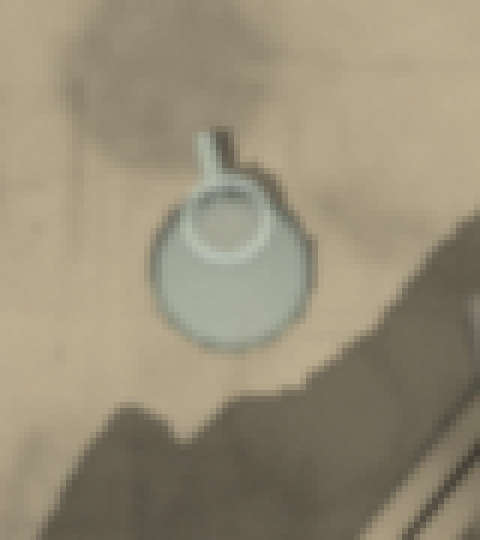

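```bash
python3 -c "
from h import *
d=cam('top')
c=atz(d,307.5,186.0,100);t=atz(d,304.3,171.6,72);b=atz(d,270+231/6-.4,150+268/6-.4,2);print(c,b,t,np.linalg.norm((t-c)[:2]),np.degrees(np.arctan2(t[1]-c[1],t[0]-c[0])))
for q in ctrl.cut_out('top','flask')[:1]:
  print(q['score'],fit(d,q['pixels'],P['flask'],0,(631,-177)))
d=cam('side')
for q in ctrl.cut_out('side','flask')[:1]:
  print(q['score'],fit(d,q['pixels'],P['flask'],0,(631,-177)))
"
```

```text
[ 629.84405528 -176.9340971   100.        ] [ 632.2235206  -176.08752456    2.        ] [ 672.8772922  -168.44095334   72.        ] 43.86334426691616 11.1645492123495
0.62 (array([ 632. , -175.8]), np.float64(0.932))
0.61 (array([ 631., -177.]), np.float64(0.0))
```

```bash
python3 -m creep '0.25 1 0 0 0 -0.9 0;0.5 2 0 0 0 -0.9 0;0.75 3 0 0 0 -0.9 0;1 4 0 0 0 -0.9 0;1.2 4.8 0 0 0 -0.9 0;1.3 5.22 0 0 0 -0.9 0;1.3 5.22 0 0 0 -0.9 0;1.3 5.22 0 0 0 -0.9 0;1.3 5.22 0.3 0 0 -0.9 0;1.3 5.22 0.3 0 0 -0.9 0'; python3 -c "
from h import *
rel((631,-177,64),1.763)"
```

```text
clock: 24.28
eef_pos: [627.0, -177.8, 172.4]
tool_rot: [-3.137, -0.001, 1.761]
force: [-1.2, 0.9, -0.5]
width: 85.4
t 24.28 eef [ 627.  -177.8  172.4] rpy [-3.137e+00 -1.000e-03  1.761e+00] w 85.4 F [-1.2  0.9 -0.5] q [ 0.11  0.71  0.22  1.57 -0.18  0.89  2.15]
to (631, -177, 64) rows units [-0.003  0.115  2.711] turn [-0.27 -0.08 -0.11] dist 109 => n 2.6
```

```bash
python3 -m creep '0 0.04 0 0 0 0 0;0 0.04 0.6 0 0 0 0;0 0.04 1.2 0 0 0 0;0 0.04 1.8 0 0 0 0;0 0.04 2.3 0 0 0 0;0 0.04 2.6 0 0 0 0;0 0.04 2.68 0 0 0 0;0 0.04 2.68 0 0 0 0'; python3 -c "
from h import *
rel((631,-177,64),1.763)"
```

```text
clock: 24.95
eef_pos: [630.8, -177.0, 67.4]
tool_rot: [-3.14, -0.0, 1.763]
force: [-0.1, -0.1, 0.2]
width: 85.5
t 24.95 eef [ 630.8 -177.    67.4] rpy [-3.14  -0.     1.763] w 85.5 F [-0.1 -0.1  0.2] q [ 0.13  0.84  0.18  1.63 -0.21  0.69  2.17]
to (631, -177, 64) rows units [-0.001  0.005  0.084] turn [-0.07 -0.03 -0.03] dist 3 => n 0.1
```

```bash
python3 -m creep '0 0 0.11 0 0 0 0;0 0 0.11 0 0 0 0.3;0 0 0.11 0 0 0 0.45;0 0 0.11 0 0 0 0.55;0 0 0.11 0 0 0 0.7;0 0 0.11 0 0 0 1;0 0 0.11 0 0 0 1;0 0 0.11 0 0 0 1'; python3 -c "
from h import *
rel((631,-177,64),1.763)
d=cam('side')
im=d['img'][160:250,300:380,::-1];cv2.imwrite(f'pics/w.png',cv2.resize(im,None,fx=6,fy=6,interpolation=cv2.INTER_NEAREST))"
```

```text
clock: 25.62
eef_pos: [631.9, -176.9, 64.2]
tool_rot: [3.141, 0.001, 1.763]
force: [0.5, -1.1, 5.1]
width: 32.9
t 25.62 eef [ 631.9 -176.9   64.2] rpy [3.141e+00 1.000e-03 1.763e+00] w 32.9 F [ 0.5 -1.1  5.1] q [ 0.13  0.84  0.18  1.63 -0.21  0.69  2.17]
to (631, -177, 64) rows units [ 0.003 -0.021  0.005] turn [0.06 0.03 0.  ] dist 1 => n 0.0
```

View pics/w.png

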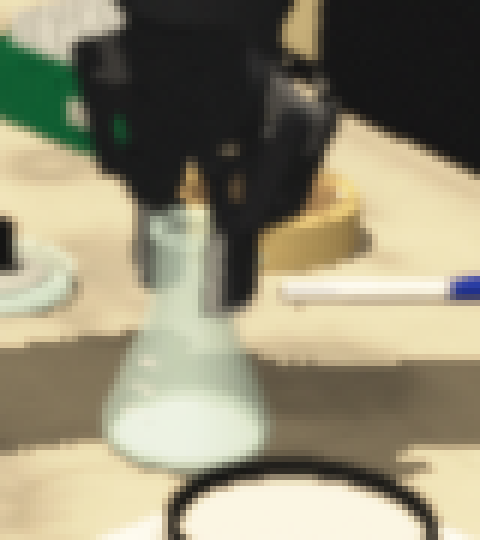

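```bash
python3 -m creep '0 0 -0.15 0 0 0 1;0 0 -0.4 0 0 0 1;0 0 -0.7 0 0 0 1;0 0 -1.1 0 0 0 1;0 0 -1.6 0 0 0 1;0 0 -2.1 0 0 0 1;0 0 -2.4 0 0 0 1;0 0 -2.5 0 0 0 1;0 0 -2.5 0 0 0 1'; python3 -c "
from h import *
rel((571.5,-338,165),1.763)
d=cam('side')
im=d['img'][130:250,290:390,::-1];cv2.imwrite(f'pics/x.png',cv2.resize(im,None,fx=5,fy=5,interpolation=cv2.INTER_NEAREST))"
```

```text
clock: 26.42
eef_pos: [632.0, -176.8, 164.9]
tool_rot: [3.139, 0.001, 1.763]
force: [-0.2, 0.3, -2.6]
width: 32.8
t 26.42 eef [ 632.  -176.8  164.9] rpy [3.139e+00 1.000e-03 1.763e+00] w 32.8 F [-0.2  0.3 -2.6] q [ 0.11  0.72  0.21  1.57 -0.18  0.87  2.15]
to (571.5, -338, 165) rows units [-3.667 -2.256 -0.005] turn [0.12 0.05 0.02] dist 172 => n 4.1
```

View pics/x.png

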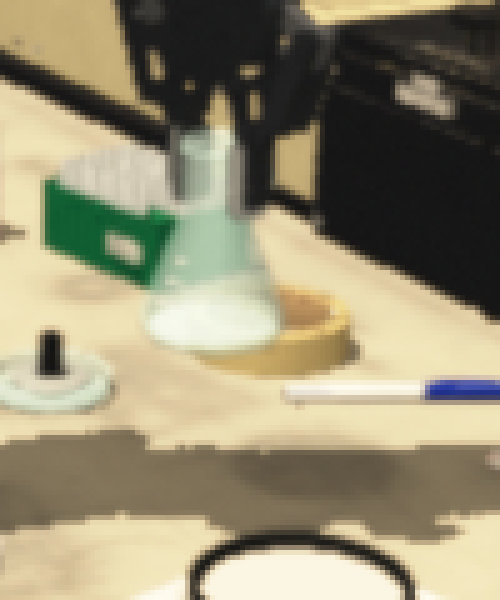

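```bash
python3 -m creep '-0.3 -0.18 0 0 0 0 1;-0.9 -0.55 0 0 0 0 1;-1.5 -0.92 0 0 0 0 1;-2.1 -1.3 0 0 0 0 1;-2.7 -1.65 0 0 0 0 1;-3.2 -1.95 0 0 0 0 1;-3.5 -2.15 0 0 0 0 1;-3.66 -2.25 0 0 0 0 1;-3.66 -2.25 0 0 0 0 1;-3.66 -2.25 0 0 0 0 1'; python3 -c "
from h import *
rel((571.5,-338,108),1.763)
e=ctrl.read_state()['eef_pos']
for n in('side','top'):
  d=cam(n);p=proj(d,e);print(n,p,proj(d,(e[0],e[1],52)),proj(d,(e[0],e[1],e[2]-64)))
  l,t=int(p[0]-40),int(p[1]-25)
  im=d['img'][t:t+90,l:l+80,::-1];cv2.imwrite(f'pics/y_{n}.png',cv2.resize(im,None,fx=6,fy=6,interpolation=cv2.INTER_NEAREST));print(l,t)"
```

```text
clock: 27.3
eef_pos: [571.3, -336.3, 162.8]
tool_rot: [3.142, -0.002, 1.764]
force: [0.6, -0.2, -2.4]
width: 32.6
t 27.30 eef [ 571.3 -336.3  162.8] rpy [ 3.142e+00 -2.000e-03  1.764e+00] w 32.6 F [ 0.6 -0.2 -2.4] q [ 0.38  0.73  0.2   1.55 -0.17  0.88  2.4 ]
to (571.5, -338, 108) rows units [-0.044 -0.002  1.371] turn [ 0.   -0.11  0.04] dist 55 => n 1.3
side [351.81172242 197.63502663] [349.36432893 245.16445172] [350.37538313 225.52934804]
311 172
top [379.48544365 204.73512254] [373.60062035 213.86125149] [375.94180021 210.23057166]
339 179
```

View pics/y_side.png

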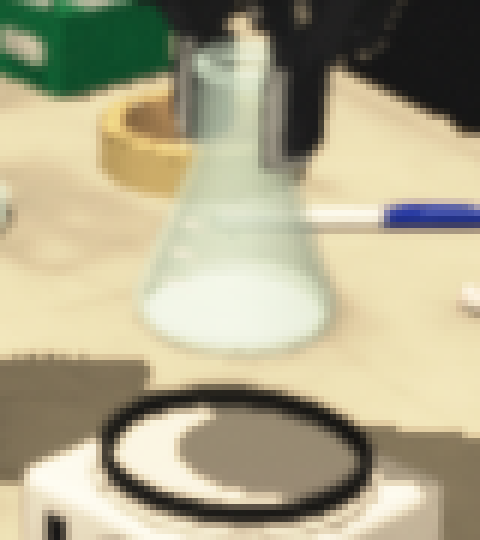

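View pics/y_top.png

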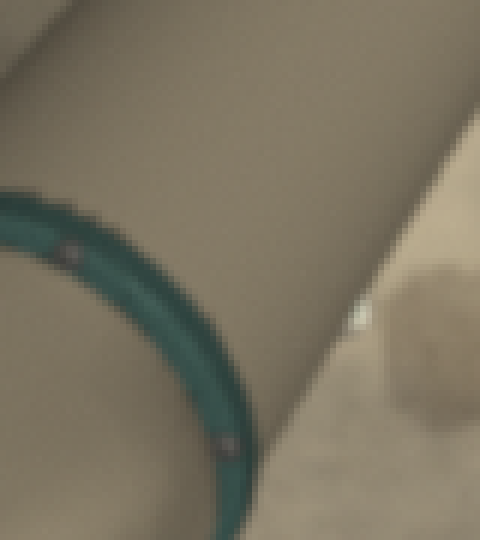

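```bash
python3 -m creep '-0.03 0.03 0 0 0 0 1;-0.03 0.03 0.3 0 0 0 1;-0.03 0.03 0.6 0 0 0 1;-0.03 0.03 0.9 0 0 0 1;-0.03 0.03 1 0 0 0 1;-0.03 0.03 1 0 0 0 1'; python3 -c "
from h import *
rel((572.5,-337.5,108),1.763)
d=cam('side');im=d['img'][182:282,311:391,::-1];cv2.imwrite(f'pics/z.png',cv2.resize(im,None,fx=6,fy=6,interpolation=cv2.INTER_NEAREST))"
```

```text
clock: 27.9
eef_pos: [571.1, -337.5, 120.9]
tool_rot: [-3.138, -0.003, 1.763]
force: [-0.8, -0.2, -2.4]
width: 32.9
t 27.90 eef [ 571.1 -337.5  120.9] rpy [-3.138e+00 -3.000e-03  1.763e+00] w 32.9 F [-0.8 -0.2 -2.4] q [ 0.39  0.78  0.19  1.57 -0.18  0.81  2.41]
to (572.5, -337.5, 108) rows units [-0.008  0.037  0.322] turn [-0.2  -0.17  0.02] dist 13 => n 0.3
```

View pics/z.png

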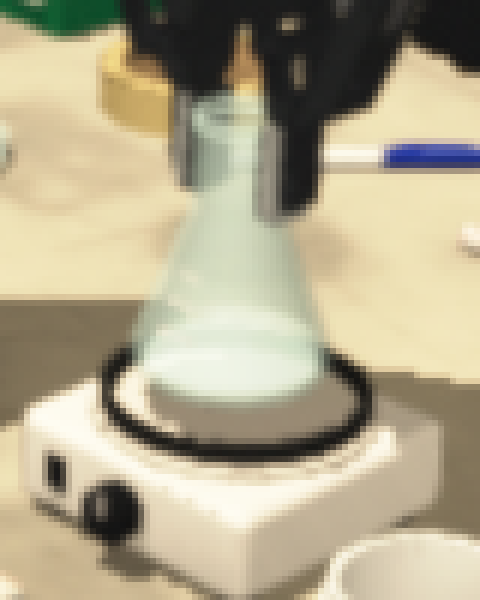

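```bash
python3 -m creep '-0.03 0.06 0 0 0 0 1;-0.03 0.06 0 0 0 0 1;-0.03 0.06 0.1 0 0 0 1;-0.03 0.06 0.2 0 0 0 1;-0.03 0.06 0.2 0 0 0 1'; python3 -c "
from h import *
rel((572.5,-337.5,108),1.763)
d=cam('side');im=d['img'][182:282,311:391,::-1];cv2.imwrite(f'pics/z1.png',cv2.resize(im,None,fx=6,fy=6,interpolation=cv2.INTER_NEAREST))"
```

```text
clock: 28.37
eef_pos: [574.5, -338.9, 114.7]
tool_rot: [-3.141, -0.001, 1.763]
force: [-0.3, 0.1, -2.8]
width: 32.7
t 28.37 eef [ 574.5 -338.9  114.7] rpy [-3.141e+00 -1.000e-03  1.763e+00] w 32.7 F [-0.3  0.1 -2.8] q [ 0.39  0.79  0.18  1.57 -0.18  0.8   2.41]
to (572.5, -337.5, 108) rows units [ 0.044 -0.042  0.167] turn [-0.06 -0.05  0.01] dist 7 => n 0.2
```

View pics/z1.png

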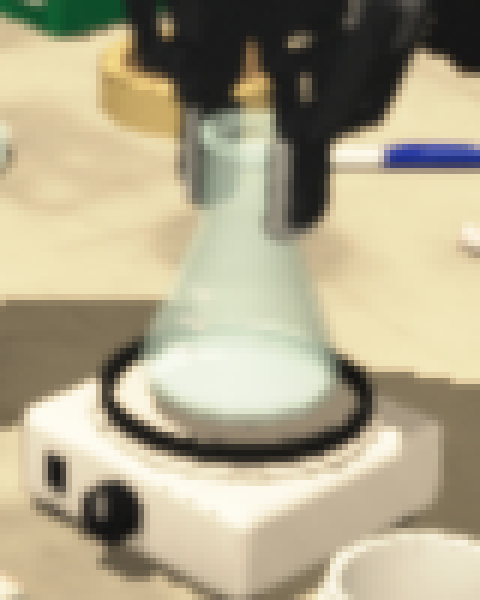

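```bash
python3 -c "
from h import *
d=cam('side');a=np.linspace(0,6.283,200)
def ext(x,y,z,r):
  v=np.array([proj(d,(x+r*np.cos(q),y+r*np.sin(q),z)) for q in a]);return (v.min(0).round(1),v.max(0).round(1))
e=ctrl.read_state()['eef_pos']
print('base',ext(e[0],e[1],e[2]-64,36))
print('base crop measured u',311+138/6,311+335/6,'vmax',182+420/6)
for p in((571,-338),(573,-335.5),(573,-339)):print('ring',p,ext(*p,52,50),ext(*p,44,50),'inner52',ext(*p,52,45))
print('meas u',311+101/6,311+373/6)
im=d['img'][225:270,318:384,::-1];cv2.imwrite('pics/z2.png',cv2.resize(im,None,fx=12,fy=12,interpolation=cv2.INTER_CUBIC))
"
```

```text
base (array([334.9, 238.4]), array([368. , 253.4]))
base crop measured u 334.0 366.8333333333333 vmax 252.0
ring (571, -338) (array([326.7, 235.6]), array([372.8, 256.4])) (array([326.6, 238.8]), array([372.6, 259.8])) inner52 (array([329. , 236.5]), array([370.5, 255.2]))
ring (573, -335.5) (array([326.9, 235. ]), array([372.8, 255.6])) (array([326.8, 238.2]), array([372.6, 259.1])) inner52 (array([329.2, 235.9]), array([370.5, 254.5]))
ring (573, -339) (array([327.8, 235.6]), array([373.8, 256.3])) (array([327.7, 238.7]), array([373.6, 259.8])) inner52 (array([330.1, 236.5]), array([371.5, 255.2]))
meas u 327.8333333333333 373.1666666666667
```

View pics/z2.png

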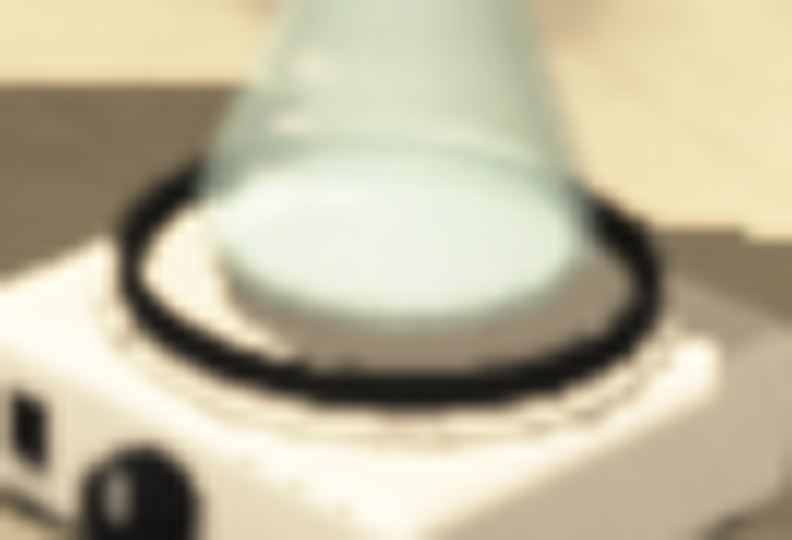

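```bash
python3 -c "
from h import *
d=cam('side')
for q in ctrl.cut_out('side','flask')[:1]:
  m=q['pixels'];ys,xs=np.nonzero(m);print(q['score'],q['rect'],m.sum())
  for z in (48,50,52):
    print(z,fit(d,m,P['flask'][:3],z,(574,-336)))
    mm=m.copy();mm[:232]=False;print(fit(d,mm,[(36,0),(36,4),(29,24)],z,(574,-336)))
"
```

```text
0.72 [337.0, 199.2, 367.2, 252.4] 1059
48 (array([ 579.6, -328. ]), np.float64(0.772))
(array([ 578.8, -329.6]), np.float64(0.887))
50 (array([ 576.8, -331.5]), np.float64(0.773))
(array([ 576.3, -332.5]), np.float64(0.887))
52 (array([ 574.6, -334.4]), np.float64(0.775))
(array([ 574.3, -335.4]), np.float64(0.885))
```

```bash
python3 -m creep '0 -0.02 0.05 0 0 0 1;0 -0.02 0.1 0 0 0 1;0 -0.02 0.1 0 0 0 1'; python3 -m creep '0 0 0.03 0 0 0 1;0 0 0.03 0 0 0 1'; python3 -m creep '0 0 0.03 0 0 0 1;0 0 0.03 0 0 0 1'; python3 -c "
from h import *
rel((573,-339,108),1.763)
d=cam('side');im=d['img'][182:282,311:391,::-1];cv2.imwrite(f'pics/z3.png',cv2.resize(im,None,fx=6,fy=6,interpolation=cv2.INTER_NEAREST))"
```

```text
clock: 28.82
eef_pos: [573.8, -339.2, 111.0]
tool_rot: [-3.141, -0.001, 1.763]
force: [0.4, -0.6, -2.1]
width: 33.0
clock: 28.98
eef_pos: [574.2, -339.3, 110.0]
tool_rot: [-3.141, -0.0, 1.763]
force: [-0.0, 0.9, -2.6]
width: 32.7
clock: 29.15
eef_pos: [574.1, -339.3, 108.8]
tool_rot: [-3.141, -0.0, 1.763]
force: [0.7, -0.0, -2.6]
width: 32.9
t 29.15 eef [ 574.1 -339.3  108.8] rpy [-3.141 -0.     1.763] w 32.9 F [ 0.7 -0.  -2.6] q [ 0.39  0.8   0.18  1.57 -0.18  0.79  2.41]
to (573, -339, 108) rows units [ 0.014 -0.027  0.021] turn [-0.01 -0.01  0.01] dist 1 => n 0.0
```

View pics/z3.png

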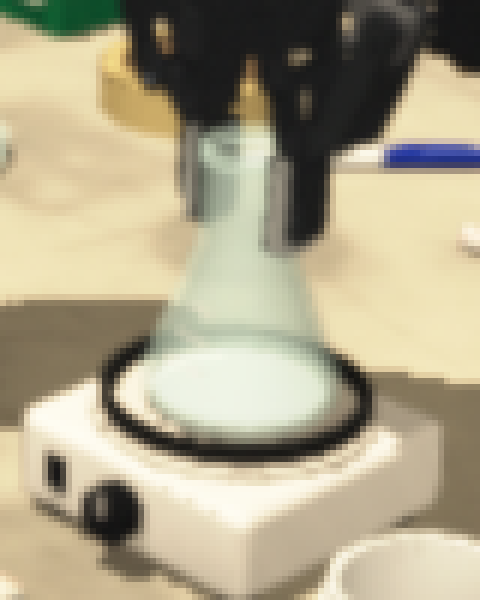

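```bash
python3 -m creep '0 0 0.025 0 0 0 1;0 0 0.025 0 0 0 1'; python3 -m creep '0 0 0.025 0 0 0 1;0 0 0.025 0 0 0 1'
```

```text
clock: 29.37
eef_pos: [574.3, -339.5, 108.3]
tool_rot: [3.141, 0.0, 1.763]
force: [-0.4, -0.2, -1.0]
width: 32.8
clock: 29.53
eef_pos: [574.5, -339.6, 108.2]
tool_rot: [3.141, 0.0, 1.763]
force: [-1.6, -0.4, 5.0]
width: 32.8
```

```bash
python3 -m creep '0 0 0 0 0 0 0.55;0 0 0 0 0 0 0.4;0 0 0 0 0 0 0.2;0 0 0 0 0 0 0;0 0 0 0 0 0 0'; python3 -m creep '0 0 -0.3 0 0 0 0;0 0 -1 0 0 0 0;0 0 -2 0 0 0 0;0 0 -3 0 0 0 0;0 0 -4 0 0 0 0;0 0 -4.5 0 0 0 0;0 0 -4.5 0 0 0 0;0 0 -4.5 0 0 0 0'; python3 -c "
from h import *
rel((500,-100,330),1.763)
d=cam('side');im=d['img'][150:325,220:400,::-1];cv2.imwrite(f'pics/z4.png',cv2.resize(im,None,fx=3.4,fy=3.4,interpolation=cv2.INTER_NEAREST))"
```

```text
clock: 29.95
eef_pos: [574.2, -339.4, 106.9]
tool_rot: [-3.142, -0.0, 1.763]
force: [0.0, -0.5, 0.2]
width: 83.9
clock: 30.62
eef_pos: [574.8, -339.8, 289.5]
tool_rot: [3.138, 0.002, 1.763]
force: [-0.3, 0.0, 0.5]
width: 85.5
t 30.62 eef [ 574.8 -339.8  289.5] rpy [3.138e+00 2.000e-03 1.763e+00] w 85.5 F [-0.3  0.   0.5] q [ 0.37  0.61  0.23  1.4  -0.14  1.15  2.37]
to (500, -100, 330) rows units [ 6.24  -0.687 -1.029] turn [0.18 0.14 0.01] dist 254 => n 6.1
```

View pics/z4.png

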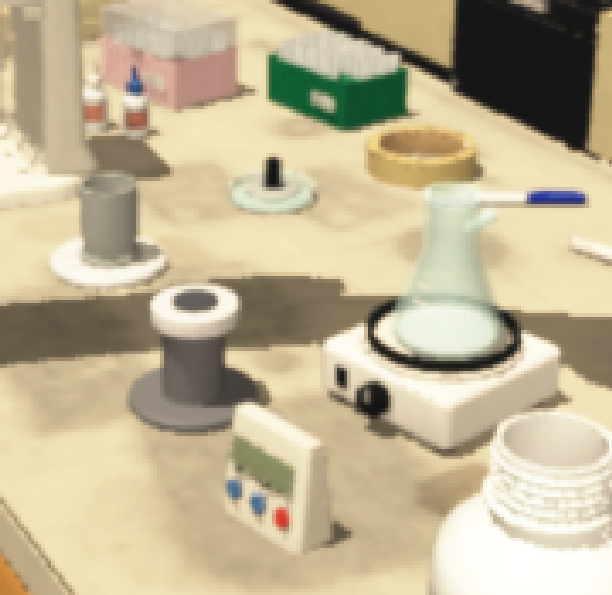

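All pieces stand upright in their places. I'll move the arm aside for a top check, then hand in.

```bash
python3 -m creep '1 -0.5 -0.5 0 0 0 0;2 -1 -1 0 0 0 0;3 -1.5 -1 0 0 0 0;4 -2 -1 0 0 0 0;5 -2 -1 0 0 0 0;6 -2 -1 0 0 0 0;6.2 -2 -1 0 0 0 0;6.2 -2 -1 0 0 0 0;6.2 -2 -1 0 0 0 0'; python3 -c "
from h import *
rel((500,-100,330))
d=cam('top');im=d['img'][100:300,200:430,::-1];cv2.imwrite(f'pics/z5.png',cv2.resize(im,None,fx=3,fy=3,interpolation=cv2.INTER_CUBIC))"
```

```text
clock: 31.42
eef_pos: [447.5, -109.8, 326.2]
tool_rot: [-3.139, -0.001, 1.767]
force: [0.7, -1.0, 0.3]
width: 85.4
t 31.42 eef [ 447.5 -109.8  326.2] rpy [-3.139e+00 -1.000e-03  1.767e+00] w 85.4 F [ 0.7 -1.   0.3] q [ 0.02  0.25  0.2   1.89 -0.06  1.01  2.01]
to (500, -100, 330) rows units [-0.015  1.336 -0.098] turn [-0.12 -0.05  0.  ] dist 54 => n 1.3
```

View pics/z5.png

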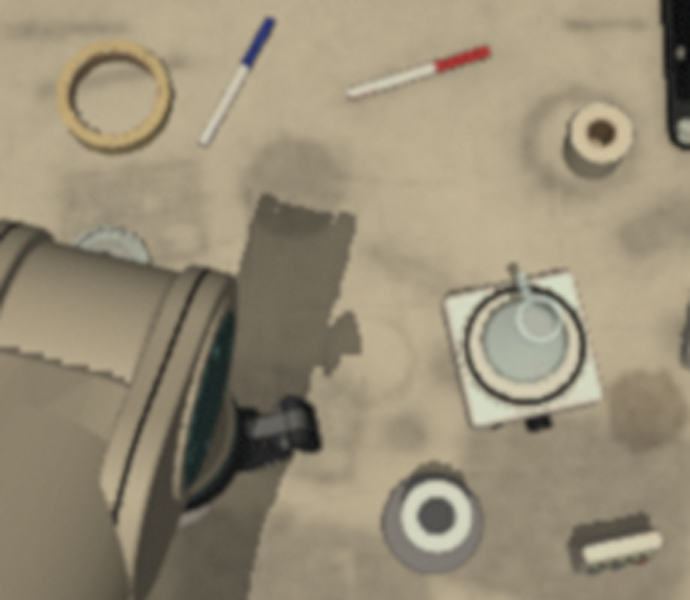

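The top view shows the flask centred inside the ring (crop 525,343) and the support centred on the holder (437,517). The tape and timer are where they were at the start.

```bash
python3 -c "
from h import *
print(ctrl.finish_job())"
```

```text
the job is handed in; nothing more can be done
None
```

I took the tower apart from the top down and handed the job in at about 31.5 s of the allowed 109 s. No verdict came back from the hand-in.

- **Lid:** it stands upright in the glass dish.
- **Funnel:** it is over the draining post and stands on the foot.
- **Support:** its stem is down in the grey holder tube and the white disc rests on the mouth.
- **Flask:** it is on the stirrer plate inside the ring, and it touched down at the height expected for the plate. It was kept upright throughout.

**Last checks:**
- The last side picture, taken after the flask was released, shows all four pieces upright in their places.
- The last top picture shows the flask and support centred, with the timer and tape where they started. In it the arm hid the funnel and most of the dish, so those two rest on the side picture alone.
- The gripper was open and clear of everything. The highest wrist force I read between moves was about 6.5 N.

**What disagreed:**
- The two cameras differed by about 3–5 mm in y. I leaned on the top camera, which agreed better with the robot's own position, and centred each fit by eye in the side picture.
- The opening read about 2–3 mm under the true sizes of the parts. I took this as a pad offset, since every grip held.

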